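# Turn the wet vegetable brush round in its crock

### The arm

A 6-joint arm with a two-finger parallel gripper is mounted at the origin on the work surface. World frame = base frame: x ahead of the robot, y to its left, z up, the work surface at z = 0. Lengths are in m, angles in rad, forces in N, time in s.
With the tool pointing down it reaches from about 0.25 to 0.725 m from the base axis. Payload 9.7 kg.
Tool frame: the origin (TCP) lies at the centre of the arm's flange, where the gripper is bolted on; the fingertips stand 173 mm ahead of it and the grasp point (between the pads) lies 155 mm ahead of it (r.grip_point_offset is the distance from the TCP to the grasp point, in m); z points along the fingers, y is the direction in which the jaws open and shut (so a half turn about z gives the same grasp; the last joint's range is limited). The gripper opens to 85 mm and grips with 20 to 120 N. Pads are 22 mm wide; open, the fingers measure 114 mm over their backs; the gripper's body (76 mm by 85 mm) begins 54 mm behind the grasp point. The pads swing forward as they close: fully open they stand 13 mm farther back than shut.
Start: joints at [-1.261, 0.087, 0.176, 1.66, 0, 1.571], TCP at [0.168, -0.524, 0.405] pointing down, gripper open.
Joint ranges: [-3.13, 3.13], [-0.85, 1.81], [-1.15, 1.24], [-2.2, 2.28], [-1.44, 1.52], [-3.14, 3.14]. Speed limits (rad/s): [2.22, 2.22, 2.57, 3.14, 3.14, 3.14].

### API

Orientations are given as [roll, pitch, yaw] about the fixed x, y, z axes, in that order (R = Rz(yaw) Ry(pitch) Rx(roll)).
In Python, from rig import r gives the robot as it stands.
- The arm moves only by the shell command python3 -m jog 'ROWS'. ROWS is JSON, one flat list of numbers, 7 for each row, row after row: the turn, a rotation vector about the tool's x, y, z in degrees, then the shift along the tool's x, y, z in cm, then the closure, from -1 (fully open) to 1 (shut), so that 0 is half open. In form: [rx, ry, rz, dx, dy, dz, hand, rx, ry, rz, dx, dy, dz, hand, ...]. A call has 1 to 8 rows; each row is the pose to reach, as a shift and turn from the pose measured when the call began, along the tool's axes at that moment; what a row does not reach only later rows make up. A row lasts 1/8 s, in which the tool goes at most 62.5 mm and 10.7 degrees, less where a joint would pass 70% of its speed; a pose out of reach is approached as far as the arm can. A call with a gripper value outside its range is refused whole. The fingers move at their own pace and stop on an object; the grip force is fixed at half the most. Time passes only in rows, so rows that repeat a pose let the fingers close. It gives the time, the measured TCP pose, the force and the opening at its end, in the units of the state.
- r.state(): the state, without advancing time (a new reading comes with each control period).
- r.snapshot(name): name is "side" or "top"; returns a dict with "img" (400x640x3 uint8, blue, green, red), "fx", "fy", "cx", "cy" (pixels), "dist_coeffs" ([k1, k2, p1, p2, k3] as OpenCV has them; the pictures are not rectified), "extrinsics" (4x4, takes a point from world to camera coordinates). Camera axes: x right, y down, z forward; pixel columns grow to the right and rows downward; lengths in m; the calibration is good to about 2 mm. A picture is of the moment at which its call begins. There is no depth.
- r.sign_off(): hands the job in, once; it reports no verdict.
The state is a dict: "clock": time; "joints": joint angles; "qd": joint speeds; "joint_torque": joint torques, N m; "eef_pos": TCP position; "ee_rot": TCP orientation; "force": force on the tool from outside, world axes, zero at the start; "torque": the same for the moment, N m; "width": opening from 0.0 (shut) to 1.0 (fully open).
Only numpy, scipy, OpenCV 4.12 (cv2) and the standard library are available. Lean on these libraries where they do the work, as an engineer would, in place of code of your own. Each camera call takes 0.05 s, during which the arm holds its last target.

### The job

The vegetable brush was put away wet, standing on its bristles in the utensil crock. Pull it out, turn it end for end (there is room on the chopping board to lay it down and take a fresh grip) and stand it back in the same crock handle-down with its head up in the air to dry, lowering it until the handle rests on the bottom of the crock instead of dropping it in. Leave the whisk and the scraper standing in the crock and do not knock over or shift the other things on the bench.

Things in the scene. Friction and masses are not known exactly. Their poses are not given: they have to be found in the camera images.
- brush_center (a point): Vegetable brush, 200 mm long, about 150 g: round steel handle, pale wooden head with grey bristles. Point on the handle's axis half-way along, 12 mm headward of the centre of gravity. z: from the butt to the head's end, x: to the bristle side, y: across the head. Starts head-down in the crock, leaning 38 degrees across it any way, back of the head underneath; 75 mm of handle juts past the rim.
- brush_butt (a point): Centre of the butt end of the brush's handle (brush z = -100 mm). The handle runs from there to z = +35 mm, 20 mm in diameter; its rounded butt is 30 mm thick to z = -87 mm and tapers to 20 mm at z = -72 mm.
- brush_head (a point): Centre of the free end of the brush's head (brush z = +100 mm). The head starts at z = 35 mm: wooden block 34 mm wide (y), from x = -15 (smooth flat back) to +1 mm, then stiff bristles 30 mm wide up to x = +17 mm. Laid on its back the brush lies level and steady, axis 15 mm above its support.
- crock: White stoneware utensil crock, round, 108 mm outside diameter, 96 mm inside, 105 mm tall, inside floor 8 mm above the bench; heavy, does not move. Origin: centre of its underside, z up.
- board: White plastic chopping board, 260 mm (its x) by 180 mm (its y), 20 mm thick, does not move, lies empty. Origin: centre of its underside.
- whisk_center (a point): Steel wire whisk, 180 mm long, standing handle-down in the crock at about a right angle to the brush's lean, leaning about 7 degrees outwards. Point half-way along it, z towards the wire end. Handle 15 mm diameter, wires up to 37 mm diameter at z = 68 mm.
- whisk_butt (a point): End of the whisk's handle, in the crock.
- scraper_center (a point): Scraper, 180 mm long, standing handle-down in the crock opposite the whisk: wooden handle 14 mm diameter, grey blade 42 mm (its y) by 10 mm (its x) from z = 28 to 90 mm. Point half-way along it, z towards the blade.
- scraper_butt (a point): End of the scraper's handle, in the crock.
- dropper: White dropper bottle with blue nozzle cap, 36 mm diameter, 96 mm tall, loose. Origin: centre of its underside.
- jar: Clear sample jar with white lid, 53 mm diameter, 56 mm tall, loose. Origin: centre of its underside.
- petri: Covered dish, 93 mm diameter, 15 mm tall, loose. Origin: centre of its underside.
- beaker: Glass beaker, 68 mm diameter, 85 mm tall, loose. Origin: centre of its underside.

How it is judged:
On the way:
1. the brush is pulled out of the crock ((height (world z) of brush_head above 0.115 m or horizontal distance between brush_head and crock above 0.08 m)), for 0.1 s.
At the end, for the whole second after the job is handed in: Brush at rest (<30 mm/s) handle-down in the crock: butt end within 50 mm of its axis and at most 35 mm above the bench, head end over 120 mm, lean under 55 degrees; whisk and scraper butts still within 55 mm of the crock's axis and below 45 mm (horizontal distance between brush_butt and crock below 0.05 m and height (world z) of brush_butt below 0.035 m and height (world z) of brush_head above 0.12 m and angle between brush_center's own z axis and vertical below 0.96 rad and linear speed of brush below 0.03 m/s and horizontal distance between each of whisk_butt, scraper_butt and crock below 0.055 m and height (world z) of each of whisk_butt, scraper_butt below 0.045 m); the robot touches nothing.
It fails at once if the brush is dropped into the crock (faster than 0.8 m/s with its butt inside) (horizontal distance between brush_butt and crock below 0.05 m and height (world z) of brush_butt below 0.1 m and linear speed of brush above 0.8 m/s).
It fails at once if the whisk or the scraper is pulled out of the crock (height (world z) of any of whisk_butt, scraper_butt above 0.1 m or horizontal distance between any of whisk_butt, scraper_butt and crock above 0.07 m).
It fails at once if the dropper bottle or the sample jar is knocked over or shifted by more than 25 mm (distance of any of dropper, jar from where it was at the start of the episode above 0.025 m or angle between any of dropper, jar's own z axis and vertical above 0.5 rad).
It fails at once if the covered dish or the beaker is knocked over or shifted by more than 25 mm (distance of any of petri, beaker from where it was at the start of the episode above 0.025 m or angle between any of petri, beaker's own z axis and vertical above 0.5 rad).
It also fails if it takes over 64 s, if anything falls off the work surface, if the arm or the gripper's body presses on something with over 40 N, if the wrist force passes 120 N, or if a joint passes its speed limit or range.

## Working session

There is one attempt and no reset: what is moved stays moved. The work goes in short steps, Python scripts to look and compute and a shell command to move; the robot and the scene stay as the last step left them, time stands still between calls to the robot, and variables do not carry over. Pictures are saved under pics/ and viewed, and the job is handed in when it is done.

```bash
ls; mkdir -p pics; python3 - <<'E'
from rig import r
import cv2
print(r.state())
for n in("side","top"):
    s=r.snapshot(n); cv2.imwrite(f"pics/{n}0.png",s["img"]); print(n,s["fx"],s["fy"],s["cx"],s["cy"],s["dist_coeffs"],s["extrinsics"])
E
```

```text
pics
{'clock': 0.0, 'joints': array([-1.26098763e+00,  8.74523238e-02,  1.75087658e-01,  1.65976303e+00,
       -8.77099443e-06,  1.57079723e+00]), 'qd': array([ 0.00124122, -0.00038779,  0.00044094,  0.00040277,  0.00096822,
        0.00063831]), 'joint_torque': array([ 3.14340659e-04, -5.20391786e+01,  4.64799964e+01,  1.65549136e-02,
        6.01952229e-05, -8.88025866e-07]), 'eef_pos': array([ 0.16768133, -0.52381654,  0.40396331]), 'ee_rot': array([-3.14026128e+00,  8.77218909e-06,  3.09807801e-01]), 'force': array([-0.17623401, -0.37084871,  0.97112701]), 'torque': array([0.0119648 , 0.0041993 , 0.02644072]), 'width': 0.99890519515771}
side 363.8034009825349 363.8034009825349 318.6352363167062 193.0571802864779 [-0.00207997  0.          0.          0.          0.        ] [[ 0.7967012  -0.60434543  0.00581273 -0.4615406 ]
 [-0.43354692 -0.57818757 -0.69118464  0.33879735]
 [ 0.42107513  0.54814754 -0.72265483  0.56055141]
 [ 0.          0.          0.          1.        ]]
top 474.41515307756333 474.41515307756333 320.8948106050089 196.02591597661228 [0.01351541 0.         0.         0.         0.        ] [[-0.01711583 -0.9997919  -0.01109961  0.02593676]
 [-0.99412252  0.01820357 -0.10671943  0.5642972 ]
 [ 0.10689927  0.00920778 -0.99422722  1.07198985]
 [ 0.          0.          0.          1.        ]]
```

View pics/side0.png

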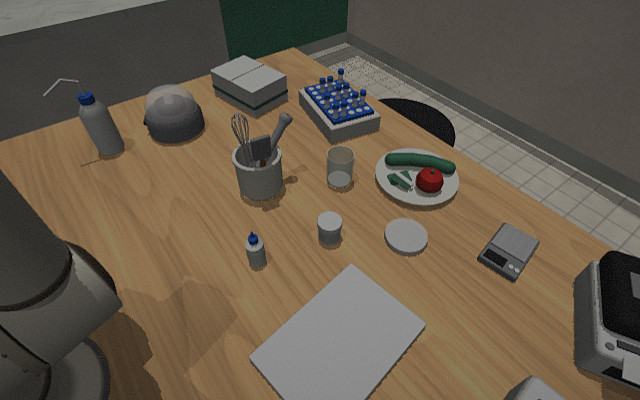

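View pics/top0.png

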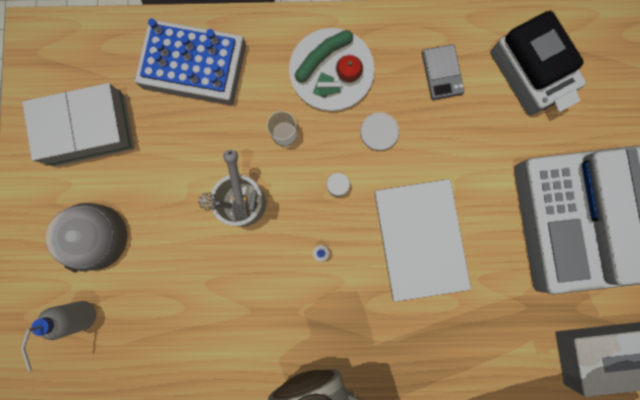

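The side view shows the crock at about (260,170), the brush handle pointing up-right with its butt at (285,120), the whisk at (240,128) and the board at (340,330). In the top view the crock is at (238,200), the butt at (231,156), the whisk at (206,200) and the board at (422,240). I'll zoom in on the crock.

```bash
cat > h.py <<'E'
import numpy as np, cv2
from rig import r
from scipy.spatial.transform import Rotation as R
from scipy.optimize import least_squares
def cams(names=("side","top")): return {n:r.snapshot(n) for n in names}
def proj(s,P):
    E=s["extrinsics"];K=np.array([[s["fx"],0,s["cx"]],[0,s["fy"],s["cy"]],[0,0,1]])
    p,_=cv2.projectPoints(np.atleast_2d(np.array(P,float)),cv2.Rodrigues(E[:3,:3])[0],E[:3,3],K,np.array(s["dist_coeffs"]))
    return p[:,0]
def onplane(s,uv,z):
    E=s["extrinsics"];K=np.array([[s["fx"],0,s["cx"]],[0,s["fy"],s["cy"]],[0,0,1]])
    n=cv2.undistortPoints(np.array([[uv]],float),K,np.array(s["dist_coeffs"]))[0,0]
    d=E[:3,:3].T@np.array([n[0],n[1],1]);c=-E[:3,:3].T@E[:3,3]
    return c+d*(z-c[2])/d[2]
def tri(sc,uvs):
    f=lambda P:np.concatenate([proj(sc[n],P)[0]-np.array(uvs[n]) for n in uvs])
    q=least_squares(f,[.4,.1,.1]); return q.x,np.abs(q.fun).max()
def crop(s,name,x0,y0,x1,y1,k):
    cv2.imwrite(f"pics/{name}.png",cv2.resize(s["img"][y0:y1,x0:x1],None,fx=k,fy=k,interpolation=cv2.INTER_CUBIC))
E
python3 - <<'E'
from h import *
s=cams()
a=s["side"]["img"][95:215,200:360];b=s["top"]["img"][130:250,170:330]
cv2.imwrite("pics/z0.png",np.vstack([cv2.resize(x,None,fx=5,fy=5,interpolation=2)[:600] for x in [a]]))
cv2.imwrite("pics/z1.png",cv2.resize(b,None,fx=5,fy=5,interpolation=2))
E
```

```text
(no output)
```

View pics/z0.png

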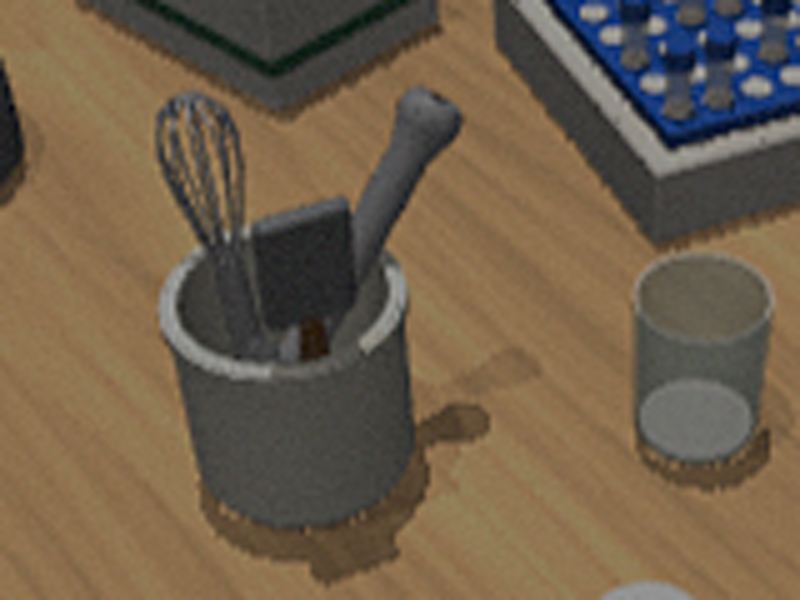

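View pics/z1.png

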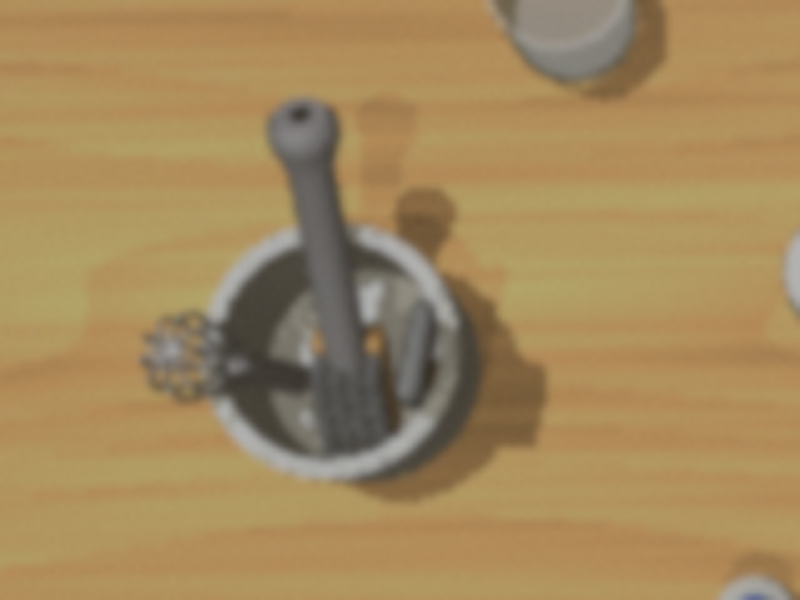

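```bash
python3 - <<'E'
from h import *
s=cams()
c=onplane(s["top"],(237,200.4),.105);print("crock",c)
c2=onplane(s["side"],(200+284/5,95+307/5),.105);print("crock side",c2)
b,e=tri(s,{"top":(170+299/5,130+113/5),"side":(200+437/5,95+98/5)});print("butt",b,e)
# neck: taper bottom / handle lines: handle mid near rim
d,e=tri(s,{"top":(170+326/5,130+240/5),"side":(200+368/5,95+245/5)});print("h",d,e)
for n,uv,z in [("dropper",(321,252),.09),("jar",(339,184),.056),("petri",(380,131),.015)]: print(n,onplane(s["top"],uv,z))
print("beaker",onplane(s["top"],(281,124),.085),onplane(s["side"],(200+703/5,95+300/5),.085))
for uv in [(376,190),(452,181),(469,289),(393,299)]: print("board",onplane(s["top"],uv,.02))
for uv in [(351,265),(425,328),(250,353)]: print("board side",onplane(s["side"],uv,.02))
for n in s:
  a=np.array([[c[0]+.054*np.cos(t),c[1]+.054*np.sin(t),.105] for t in np.linspace(0,6.28,60)])
  im=s[n]["img"].copy()
  for p in proj(s[n],a): cv2.circle(im,tuple(np.round(p).astype(int)),0,(0,0,255),-1)
  s[n]["img"]=im
crop(s["side"],"o0",200,95,360,215,4);crop(s["top"],"o1",170,130,330,250,4)
E
```

```text
crock [0.55043923 0.19714872 0.105     ]
crock side [0.54895242 0.19190929 0.105     ]
butt [0.64146197 0.19890916 0.17517724] 0.06234502537483877
h [0.59882946 0.19977139 0.11155458] 0.14995167728847036
dropper [0.4361512  0.01724812 0.09      ]
jar [ 0.58865925 -0.02594256  0.056     ]
petri [ 0.71980578 -0.12764728  0.015     ]
beaker [0.72306853 0.10222116 0.085     ] [0.71942853 0.09992607 0.085     ]
board [ 0.57762502 -0.11342863  0.02      ]
board [ 0.59556847 -0.29182106  0.02      ]
board [ 0.34592318 -0.31873239  0.02      ]
board [ 0.32602717 -0.14474085  0.02      ]
board side [ 0.57272801 -0.11510152  0.02      ]
board side [ 0.59239469 -0.29052921  0.02      ]
board side [ 0.32697216 -0.14347073  0.02      ]
```

View pics/o0.png

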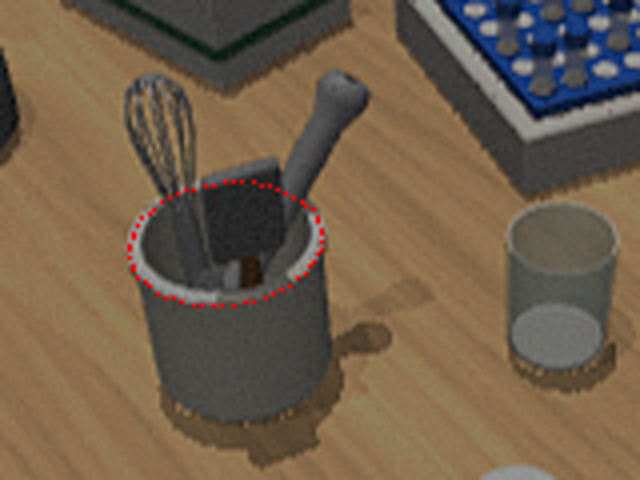

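View pics/o1.png

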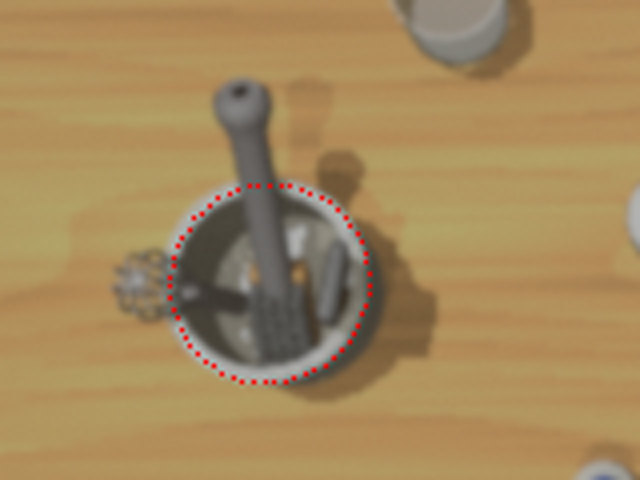

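```bash
python3 - <<'E'
from h import *
s=cams()
# scraper top edge ends: side crop(5x): left (252,222) right (348,203); top crop: ends (424,305),(408,400)
for nm,uvs in {"scrA":{"top":(170+424/5,130+305/5),"side":(200+345/5,95+202/5)},"scrB":{"top":(170+408/5,130+400/5),"side":(200+253/5,95+220/5)},
 "whisktop":{"top":(170+175/5,130+350/5),"side":(200+198/5,95+98/5)},
 "headend_bristle":None}.items():
  if uvs: print(nm,*tri(s,uvs))
t=s["top"]
print("bristle end mid",onplane(t,(170+358/5,130+448/5),.028))
b=np.array([.6415,.199,.1752])
# fit brush: butt, lean 38, azimuth; show overlay
for az in (-6,-3,0,3,6):
  d=np.array([np.sin(np.radians(38))*np.cos(np.radians(az)),np.sin(np.radians(38))*np.sin(np.radians(az)),np.cos(np.radians(38))])
  P=np.array([b-d*x for x in (0,.05,.1,.135,.2)])
  print(az,[((p-[170,130])*5).round().tolist() for p in proj(t,P)],[((p-[200,95])*5).round().tolist() for p in proj(s["side"],P[:3])],P[-1].round(3))
E
```

```text
scrA [0.56094435 0.14613151 0.18615665] 0.28397880960261546
scrB [0.52238148 0.15187988 0.19134814] 0.1725156572387334
whisktop [0.54569551 0.24449371 0.1886937 ] 1.0266815882820026
bristle end mid [0.51330061 0.20080887 0.028     ]
-6 [[299.0, 113.0], [310.0, 203.0], [320.0, 287.0], [327.0, 342.0], [338.0, 437.0]] [[437.0, 98.0], [382.0, 191.0], [330.0, 280.0]] [0.519 0.212 0.018]
-3 [[299.0, 113.0], [313.0, 203.0], [327.0, 287.0], [336.0, 342.0], [352.0, 438.0]] [[437.0, 98.0], [384.0, 192.0], [333.0, 283.0]] [0.519 0.205 0.018]
0 [[299.0, 113.0], [317.0, 203.0], [335.0, 287.0], [346.0, 342.0], [366.0, 438.0]] [[437.0, 98.0], [386.0, 194.0], [336.0, 287.0]] [0.518 0.199 0.018]
3 [[299.0, 113.0], [321.0, 203.0], [342.0, 287.0], [356.0, 342.0], [380.0, 438.0]] [[437.0, 98.0], [388.0, 196.0], [340.0, 291.0]] [0.519 0.193 0.018]
6 [[299.0, 113.0], [325.0, 203.0], [349.0, 286.0], [365.0, 341.0], [393.0, 436.0]] [[437.0, 98.0], [390.0, 198.0], [344.0, 294.0]] [0.519 0.186 0.018]
```

```bash
cat >> h.py <<'E'
def Rt(zdir,xdir):
    z=np.array(zdir,float);z/=np.linalg.norm(z);x=np.array(xdir,float);x-=z*(x@z);x/=np.linalg.norm(x)
    return np.column_stack([x,np.cross(z,x),z])
def cur():
    s=r.state();return np.array(s["eef_pos"]),R.from_euler("xyz",s["ee_rot"]).as_matrix(),s
def row(grasp,Rm):
    """row to bring grasp point to 'grasp' with orientation Rm"""
    p,Rc,s=cur();t=np.array(grasp)-r.grip_point_offset*Rm[:,2]
    rv=R.from_matrix(Rc.T@Rm).as_rotvec(degrees=True);d=Rc.T@(t-p)*100
    return rv.round(2).tolist(),d.round(2).tolist(),"tcp",t.round(3),"rows",np.linalg.norm(rv)/10.7,np.linalg.norm(d)/6.25
def show():
    p,Rc,s=cur();print("t",s["clock"],"tcp",p.round(4),"gp",(p+.155*Rc[:,2]).round(4),"z",Rc[:,2].round(3),"x",Rc[:,0].round(3),"q",np.round(s["joints"],2),"F",np.round(s["force"],1),"w",round(s["width"],3))
E
python3 - <<'E'
from h import *
show(); print(row((.611,.199,.216),Rt((0,0,-1),(1,0,0))))
E
```

```text
t 0.4 tcp [ 0.1677 -0.5238  0.4046] gp [ 0.1677 -0.5238  0.2496] z [-0.  0. -1.] x [0.952 0.305 0.   ] q [-1.26  0.09  0.18  1.66  0.    1.57] F [ 0.2 -0.4 -0.5] w 0.998
([-0.01, 0.0, 17.75], [64.26, -55.32, 3.4], 'tcp', array([0.611, 0.199, 0.371]), 'rows', np.float64(1.6590964684482206), np.float64(13.577664814297624))
```

```bash
python3 -m jog '[0,0,17.7,64.3,-55.3,0,-1,0,0,17.7,64.3,-55.3,0,-1,0,0,17.7,64.3,-55.3,0,-1,0,0,17.7,64.3,-55.3,0,-1,0,0,17.7,64.3,-55.3,0,-1,0,0,17.7,64.3,-55.3,0,-1,0,0,17.7,64.3,-55.3,0,-1,0,0,17.7,64.3,-55.3,0,-1]'; python3 - <<'E'
from h import *
show(); print(row((.611,.199,.216),Rt((0,0,-1),(1,0,0))))
E
```

```text
clock: 1.4
eef_pos: [0.4293, -0.0967, 0.405]
ee_rot: [3.141, -0.001, 0.001]
force: [-0.4, -1.5, -0.4]
width: 0.999
t 1.4 tcp [ 0.4293 -0.0967  0.405 ] gp [ 0.4294 -0.0967  0.25  ] z [ 0.001 -0.    -1.   ] x [1.    0.001 0.001] q [-0.22 -0.17 -0.08  1.67  0.    2.92] F [-0.4 -1.5 -0.4] w 0.999
([0.01, -0.05, 0.05], [18.19, -29.56, 3.44], 'tcp', array([0.611, 0.199, 0.371]), 'rows', np.float64(0.0071377669562719785), np.float64(5.58047418385026))
```

```bash
python3 -m jog '[0,0,90,18.2,-29.6,0,-1,0,0,90,18.2,-29.6,0,-1,0,0,90,18.2,-29.6,0,-1,0,0,90,18.2,-29.6,0,-1,0,0,90,18.2,-29.6,0,-1,0,0,90,18.2,-29.6,0,-1,0,0,90,18.2,-29.6,0,-1,0,0,90,18.2,-29.6,0,-1]'; python3 - <<'E'
from h import *
show(); print(row((.611,.199,.216),Rt((0,0,-1),(-1,0,0))))
E
```

```text
clock: 2.4
eef_pos: [0.3711, -0.2603, 0.396]
ee_rot: [-2.861, 0.078, -0.679]
force: [0.4, 1.0, -0.6]
width: 0.999
t 2.4 tcp [ 0.3711 -0.2603  0.396 ] gp [ 0.389  -0.2196  0.2475] z [ 0.116  0.263 -0.958] x [ 0.776 -0.626 -0.078] q [-0.68 -0.1  -0.04  1.71  0.28  3.14] F [ 0.4  1.  -0.6] w 0.999
([-1.5, 21.64, 139.21], [-9.95, -47.9, 17.27], 'tcp', array([0.611, 0.199, 0.371]), 'rows', np.float64(13.167515725827606), np.float64(8.30157839087079))
```

```bash
python3 - <<'E'
from h import *
c=lambda a:(np.cos(np.radians(a)),np.sin(np.radians(a)),0)
print(row((.47,0,.25),Rt((0,0,-1),c(45))))
E
```

```text
([-16.37, -8.15, -83.9], [-8.69, -25.49, 7.15], 'tcp', array([0.47 , 0.   , 0.405]), 'rows', np.float64(8.025052435506993), np.float64(4.458256291327344))
```

```bash
python3 -m jog '[-16.4,-8.2,-83.9,-8.7,-25.5,7.1,-1,-16.4,-8.2,-83.9,-8.7,-25.5,7.1,-1,-16.4,-8.2,-83.9,-8.7,-25.5,7.1,-1,-16.4,-8.2,-83.9,-8.7,-25.5,7.1,-1,-16.4,-8.2,-83.9,-8.7,-25.5,7.1,-1,-16.4,-8.2,-83.9,-8.7,-25.5,7.1,-1,-16.4,-8.2,-83.9,-8.7,-25.5,7.1,-1,-16.4,-8.2,-83.9,-8.7,-25.5,7.1,-1]'; python3 - <<'E'
from h import *
show()
c=lambda a:(np.cos(np.radians(a)),np.sin(np.radians(a)),0)
print(row((.60,.18,.25),Rt((0,0,-1),c(125))))
E
```

```text
clock: 3.4
eef_pos: [0.47, 0.0002, 0.4052]
ee_rot: [3.141, 0.002, 0.792]
force: [-0.4, 0.3, 0.1]
width: 1.002
t 3.4 tcp [4.700e-01 2.000e-04 4.052e-01] gp [ 4.699e-01 -1.000e-04  2.502e-01] z [-0.001 -0.002 -1.   ] x [ 0.702  0.712 -0.002] q [ 0.   -0.1  -0.01  1.66 -0.    2.35] F [-0.4  0.3  0.1] w 1.002
([-0.03, 0.11, -79.62], [21.93, -3.38, 0.01], 'tcp', array([0.6  , 0.18 , 0.405]), 'rows', np.float64(7.4414370382705455), np.float64(3.5497864480441748))
```

```bash
python3 -m jog '[0,0,-79.6,21.9,-3.4,0,-1,0,0,-79.6,21.9,-3.4,0,-1,0,0,-79.6,21.9,-3.4,0,-1,0,0,-79.6,21.9,-3.4,0,-1,0,0,-79.6,21.9,-3.4,0,-1,0,0,-79.6,21.9,-3.4,0,-1,0,0,-79.6,21.9,-3.4,0,-1,0,0,-79.6,21.9,-3.4,0,-1]'; python3 - <<'E'
from h import *
show()
c=lambda a:(np.cos(np.radians(a)),np.sin(np.radians(a)),0)
print(row((.611,.199,.225),Rt((0,0,-1),c(180))))
E
```

```text
clock: 4.4
eef_pos: [0.5997, 0.18, 0.4047]
ee_rot: [-3.14, 0.001, 2.186]
force: [0.4, 0.3, -0.7]
width: 0.999
t 4.4 tcp [0.5997 0.18   0.4047] gp [0.5996 0.1797 0.2497] z [-0.001 -0.002 -1.   ] x [-0.577  0.817 -0.001] q [ 0.29  0.28  0.4   1.69 -0.    1.25] F [ 0.4  0.3 -0.7] w 0.999
([-0.12, 0.01, -54.77], [0.9, 2.02, 2.49], 'tcp', array([0.611, 0.199, 0.38 ]), 'rows', np.float64(5.119091989815782), np.float64(0.5335719368356606))
```

```bash
python3 -m jog '[0,0,-54.8,0.9,2,2,-1,0,0,-54.8,0.9,2,2,-1,0,0,-54.8,0.9,2,2,-1,0,0,-54.8,0.9,2,2,-1,0,0,-54.8,0.9,2,2,-1,0,0,-54.8,0.9,2,2,-1]'; python3 - <<'E'
from h import *
show()
print(row((.611,.199,.136),Rt((0,0,-1),(-1,0,0))))
s=cams();crop(s["side"],"a0",200,35,360,155,4);crop(s["top"],"a1",150,100,310,220,4)
E
```

```text
clock: 5.15
eef_pos: [0.6108, 0.1989, 0.3845]
ee_rot: [-3.14, -0.001, -3.141]
force: [0.4, -0.0, 0.7]
width: 1.0
t 5.15 tcp [0.6108 0.1989 0.3845] gp [0.6107 0.1986 0.2295] z [-0.001 -0.002 -1.   ] x [-1.    -0.     0.001] q [ 0.32  0.31  0.4   1.66 -0.    0.31] F [ 0.4 -0.   0.7] w 1.0
([-0.11, -0.06, 0.02], [-0.02, 0.03, 9.38], 'tcp', array([0.611, 0.199, 0.291]), 'rows', np.float64(0.011622354435003857), np.float64(1.5013410332345323))
```

View pics/a0.png

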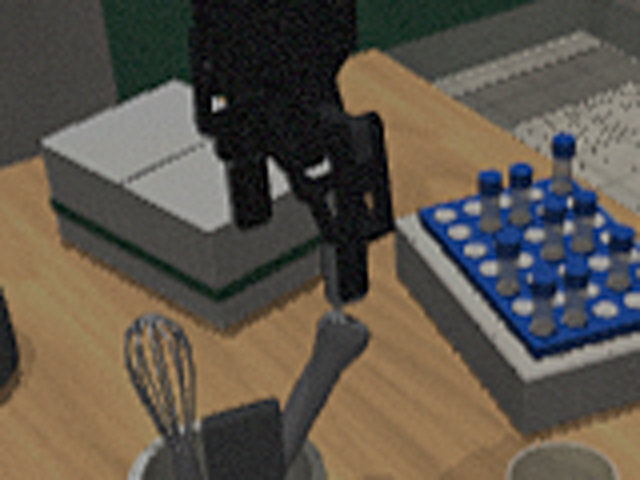

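View pics/a1.png

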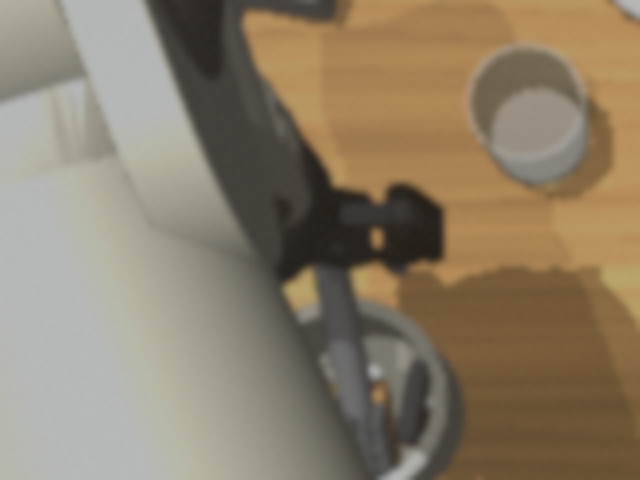

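In the side crop the open fingers, at (250,220) and (350,300), straddle the butt at (345,330). In the top crop the arm hides most of the grasp, but the handle is lined up. I'll descend now.

```bash
python3 -m jog '[0,0,0,0,0,4,-1,0,0,0,0,0,7.5,-1,0,0,0,0,0,9.3,-1,0,0,0,0,0,9.3,-1]'; python3 - <<'E'
from h import *
show()
s=cams();crop(s["side"],"b0",200,55,360,175,4);crop(s["top"],"b1",150,100,310,220,4)
E
```

```text
clock: 5.75
eef_pos: [0.6105, 0.1986, 0.2907]
ee_rot: [-3.139, -0.003, 3.137]
force: [-0.1, -0.5, 1.4]
width: 1.001
t 5.75 tcp [0.6105 0.1986 0.2907] gp [0.6101 0.1982 0.1357] z [-0.003 -0.002 -1.   ] x [-1.     0.004  0.003] q [ 0.31  0.3   0.2   1.48 -0.    0.32] F [-0.1 -0.5  1.4] w 1.001
```

View pics/b0.png

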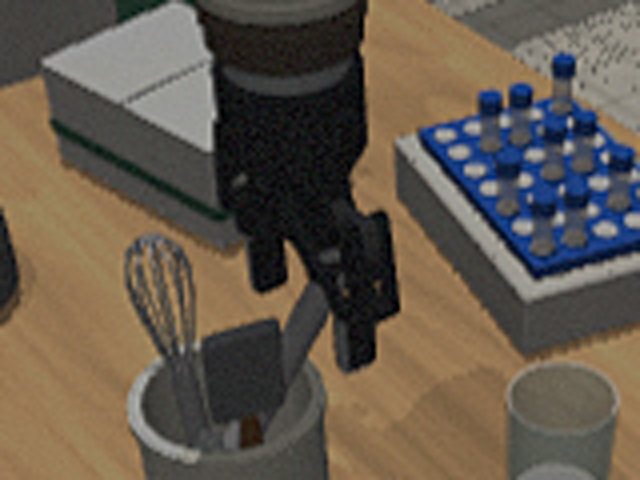

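View pics/b1.png

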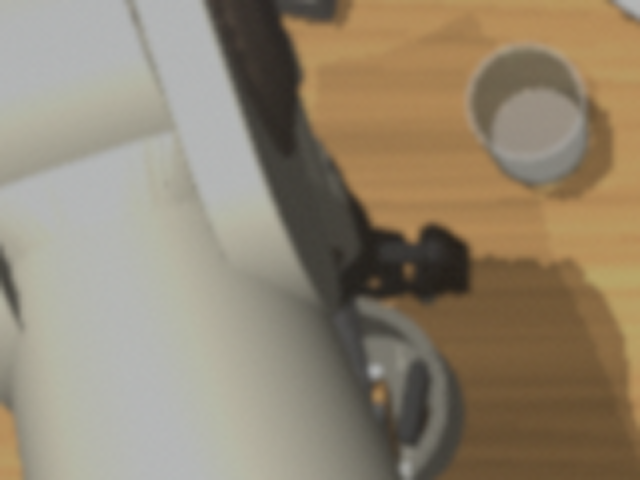

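The fingers, at (265,275) and (355,345) in the side crop, are on either side of the handle at (305,300), with the whisk and scraper clear. I'll close.

```bash
python3 -m jog '[0,0,0,0,0,0,1,0,0,0,0,0,0,1,0,0,0,0,0,0,1,0,0,0,0,0,0,1,0,0,0,0,0,0,1,0,0,0,0,0,0,1]'; python3 - <<'E'
from h import *
show()
s=cams();crop(s["side"],"c0",200,55,360,175,4)
E
```

```text
clock: 6.6
eef_pos: [0.6111, 0.199, 0.2933]
ee_rot: [-3.141, 0.001, 3.138]
force: [1.6, 2.8, 2.6]
width: 0.217
t 6.6 tcp [0.6111 0.199  0.2933] gp [0.6113 0.1989 0.1383] z [ 0.001 -0.001 -1.   ] x [-1.     0.004 -0.001] q [ 0.31  0.3   0.2   1.48 -0.    0.32] F [1.6 2.8 2.6] w 0.217
```

View pics/c0.png

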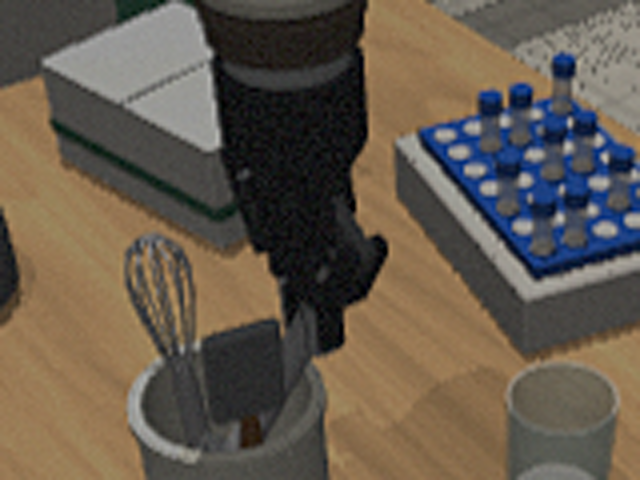

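```bash
python3 -m jog '[0,0,0,-0.2,0,-1.5,1,0,0,0,-0.4,0,-3,1,0,0,0,-0.5,0,-5,1,0,0,0,-0.6,0,-7,1,0,0,0,-0.7,0,-9,1,0,0,0,-0.8,0,-11,1]'; python3 - <<'E'
from h import *
show()
s=cams();crop(s["side"],"d0",180,15,380,165,4)
E
```

```text
clock: 7.45
eef_pos: [0.6189, 0.1988, 0.405]
ee_rot: [-3.14, 0.002, 3.138]
force: [-0.4, -0.3, -0.6]
width: 0.218
t 7.45 tcp [0.6189 0.1988 0.405 ] gp [0.6192 0.1986 0.25  ] z [ 0.002 -0.001 -1.   ] x [-1.     0.004 -0.002] q [ 0.31  0.34  0.47  1.7  -0.    0.31] F [-0.4 -0.3 -0.6] w 0.218
```

View pics/d0.png

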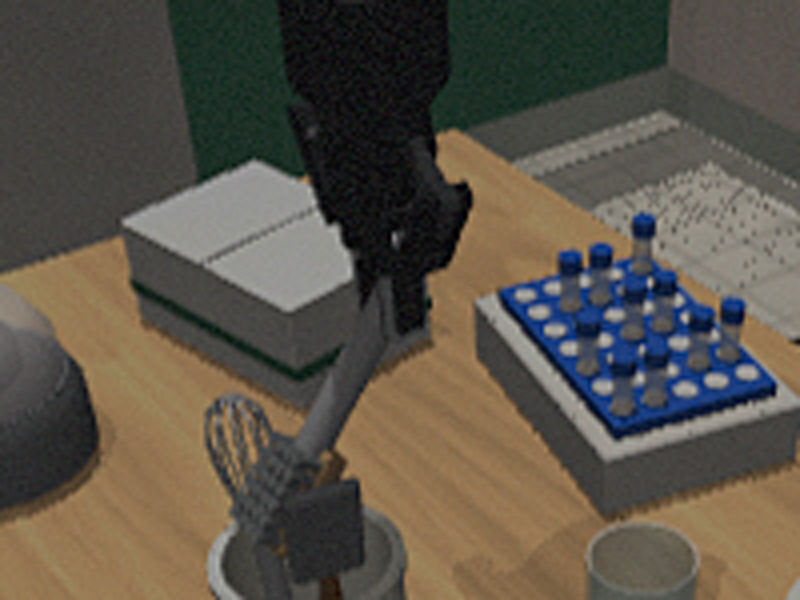

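The brush is mostly out, with the head at (275,490) in the crop, and the whisk and scraper are still standing. I'll continue up.

```bash
python3 -m jog '[0,0,0,0,0,-2,1,0,0,0,0,0,-4.5,1,0,0,0,0,0,-7,1,0,0,0,0,0,-9.5,1,0,0,0,0,0,-9.5,1]'; python3 - <<'E'
from h import *
show()
s=cams();crop(s["side"],"e0",180,0,380,150,4)
c=lambda a:np.array((np.cos(np.radians(a)),np.sin(np.radians(a)),0))
E
```

```text
clock: 8.18
eef_pos: [0.6186, 0.1987, 0.5027]
ee_rot: [3.141, 0.007, 3.138]
force: [0.0, -0.0, -1.7]
width: 0.213
t 8.175 tcp [0.6186 0.1987 0.5027] gp [0.6198 0.1988 0.3477] z [ 0.007  0.001 -1.   ] x [-1.     0.004 -0.007] q [ 0.31  0.43  0.79  1.92 -0.    0.31] F [ 0.  -0.  -1.7] w 0.213
```

View pics/e0.png

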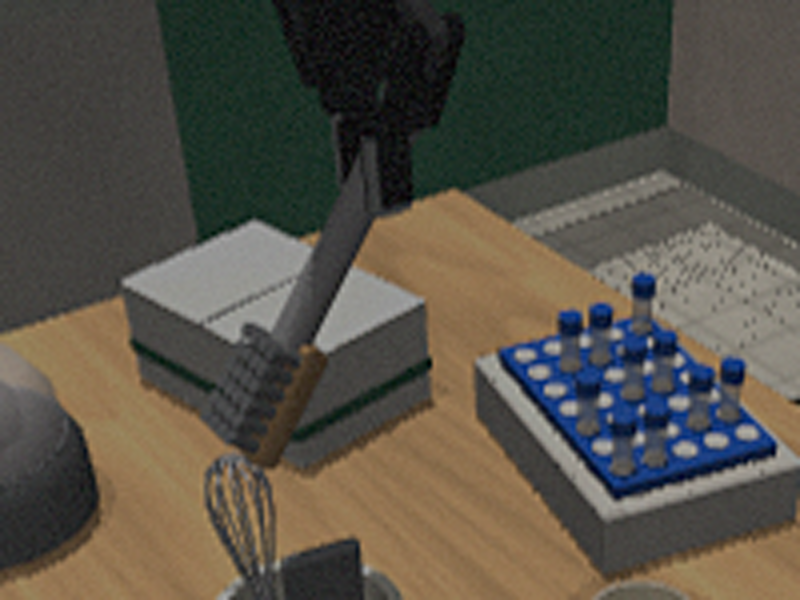

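```bash
python3 - <<'E'
from h import *
s=cams(("side",)); p,Rc,_=cur(); gp=p+.155*Rc[:,2]; print(gp)
for lean in (30,34,38,42):
  d=-np.array([np.sin(np.radians(lean)),0,np.cos(np.radians(lean))])
  xb=np.array([-np.cos(np.radians(lean)),0,np.sin(np.radians(lean))])
  P=[gp+d*.085,gp+d*.15,gp+d*.15-.015*xb,gp+d*.15+.017*xb]
  print(lean,[((q-[180,0])*4).round().tolist() for q in proj(s["side"],P)])
E
```

```text
[0.61941654 0.19877979 0.3449075 ]
30 [[310.0, 338.0], [267.0, 458.0], [291.0, 461.0], [239.0, 453.0]]
34 [[300.0, 335.0], [250.0, 454.0], [274.0, 460.0], [223.0, 448.0]]
38 [[291.0, 332.0], [234.0, 450.0], [257.0, 457.0], [206.0, 441.0]]
42 [[282.0, 328.0], [217.0, 444.0], [240.0, 453.0], [190.0, 432.0]]
```

```bash
cat >> h.py <<'E'
c=lambda a:np.array((np.cos(np.radians(a)),np.sin(np.radians(a)),0))
def tz(az,tilt): return np.sin(np.radians(tilt))*c(az)-np.array([0,0,np.cos(np.radians(tilt))])
E
python3 - <<'E'
from h import *
print(row((.53,0.0,.34),Rt(tz(120,25),c(120))))
E
```

```text
([-12.97, 22.87, 58.82], [5.53, -25.57, 1.97], 'tcp', array([ 0.563, -0.057,  0.48 ]), 'rows', np.float64(6.0214513535444), np.float64(4.197537857706014))
```

```bash
python3 -m jog '[-13,22.9,58.8,5.5,-25.6,2,1,-13,22.9,58.8,5.5,-25.6,2,1,-13,22.9,58.8,5.5,-25.6,2,1,-13,22.9,58.8,5.5,-25.6,2,1,-13,22.9,58.8,5.5,-25.6,2,1,-13,22.9,58.8,5.5,-25.6,2,1,-13,22.9,58.8,5.5,-25.6,2,1,-13,22.9,58.8,5.5,-25.6,2,1]'; python3 - <<'E'
from h import *
show()
print(row((.435,-.258,.20),Rt(tz(60,50),c(60))))
E
```

```text
clock: 9.32
eef_pos: [0.563, -0.0567, 0.4793]
ee_rot: [3.141, -0.436, 2.099]
force: [0.1, -1.2, -1.6]
width: 0.213
t 9.325 tcp [ 0.563  -0.0567  0.4793] gp [ 5.301e-01 -1.000e-04  3.388e-01] z [-0.212  0.365 -0.906] x [-0.457  0.783  0.422] q [-0.16  0.35  0.6   2.11  0.33  0.83] F [ 0.1 -1.2 -1.6] w 0.213
([-36.91, 22.64, 48.18], [-22.83, -31.5, 9.19], 'tcp', array([ 0.376, -0.361,  0.299]), 'rows', np.float64(6.054178950328413), np.float64(6.396141159869919))
```

```bash
python3 -m jog '[-36.9,22.6,48.2,-22.8,-31.5,9.2,1,-36.9,22.6,48.2,-22.8,-31.5,9.2,1,-36.9,22.6,48.2,-22.8,-31.5,9.2,1,-36.9,22.6,48.2,-22.8,-31.5,9.2,1,-36.9,22.6,48.2,-22.8,-31.5,9.2,1,-36.9,22.6,48.2,-22.8,-31.5,9.2,1,-36.9,22.6,48.2,-22.8,-31.5,9.2,1,-36.9,22.6,48.2,-22.8,-31.5,9.2,1]'; python3 - <<'E'
from h import *
show()
print(row((.435,-.258,.20),Rt(tz(60,50),c(60))))
s=cams();crop(s["side"],"f0",220,150,480,345,3);crop(s["top"],"f1",320,140,520,290,4)
E
```

```text
clock: 10.32
eef_pos: [0.3748, -0.361, 0.2982]
ee_rot: [-3.141, -0.871, 1.047]
force: [-0.1, 0.6, -1.9]
width: 0.214
t 10.325 tcp [ 0.3748 -0.361   0.2982] gp [ 0.4341 -0.2583  0.1984] z [ 0.382  0.663 -0.644] x [0.322 0.558 0.765] q [-0.92  0.22  0.02  1.8   0.78  1.  ] F [-0.1  0.6 -1.9] w 0.214
([-0.02, 0.08, -0.01], [0.14, 0.06, -0.02], 'tcp', array([ 0.376, -0.361,  0.299]), 'rows', np.float64(0.008083288928968884), np.float64(0.025322678017129712))
```

View pics/f0.png

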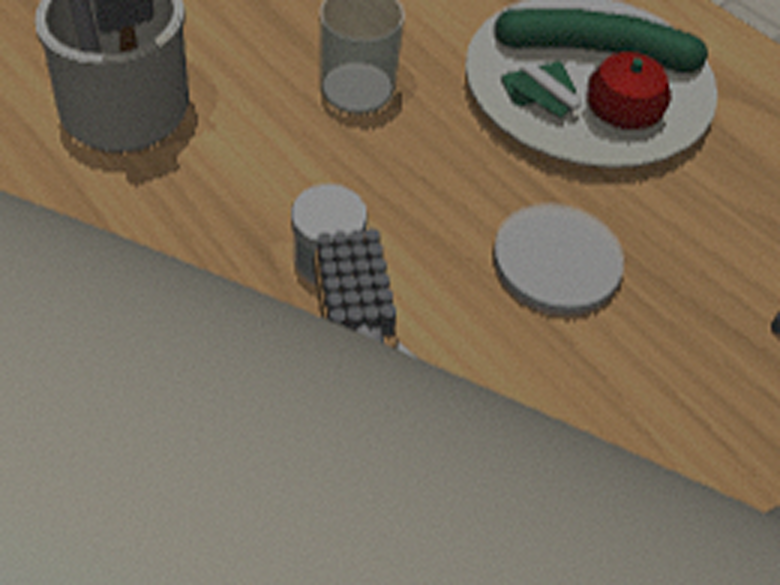

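View pics/f1.png

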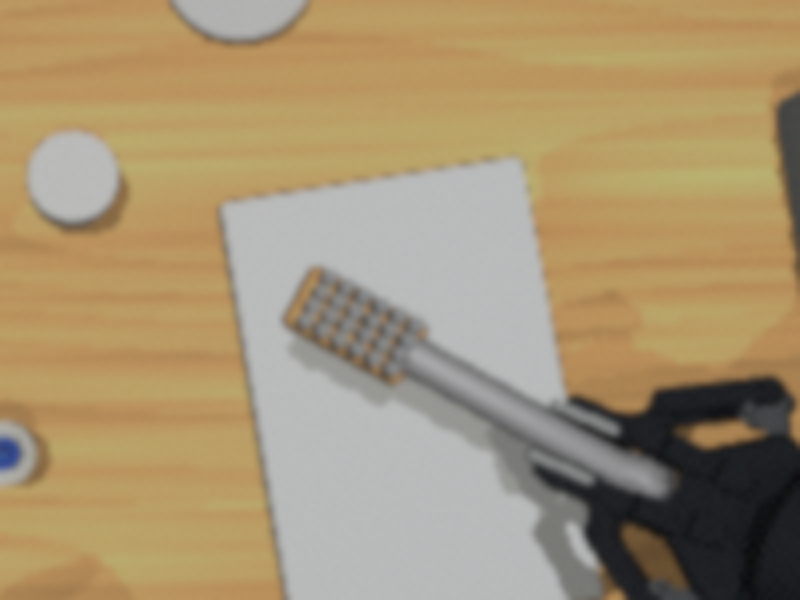

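```bash
python3 - <<'E'
from h import *
print(row((.420,-.249,.08),Rt(tz(40,50),c(40))))
E
```

```text
([-15.34, 0.08, 12.98], [-8.76, -5.79, 8.26], 'tcp', array([ 0.329, -0.325,  0.179]), 'rows', np.float64(1.8780931773121687), np.float64(2.1382043854757))
```

```bash
python3 -m jog '[-15.3,0,13,-5,-5.8,4,1,-15.3,0,13,-5,-5.8,4,1,-15.3,0,13,-8.8,-5.8,8.3,1,-15.3,0,13,-8.8,-5.8,8.3,1]'; python3 - <<'E'
from h import *
show()
print(row((.420,-.249,.05),Rt(tz(40,50),c(40))))
s=cams();crop(s["side"],"g0",220,150,480,345,3);crop(s["top"],"g1",340,150,540,300,4)
E
```

```text
clock: 10.92
eef_pos: [0.329, -0.3226, 0.1771]
ee_rot: [-3.135, -0.871, 0.697]
force: [-0.5, 0.3, -0.1]
width: 0.215
t 10.925 tcp [ 0.329  -0.3226  0.1771] gp [ 0.4192 -0.2457  0.0773] z [ 0.582  0.496 -0.644] x [0.494 0.413 0.765] q [-0.96 -0.02 -0.46  1.25  0.87  1.43] F [-0.5  0.3 -0.1] w 0.215
([-0.32, 0.1, -0.05], [-2.21, 0.23, 1.67], 'tcp', array([ 0.329, -0.325,  0.149]), 'rows', np.float64(0.03126399368548709), np.float64(0.4443876873523862))
```

View pics/g1.png

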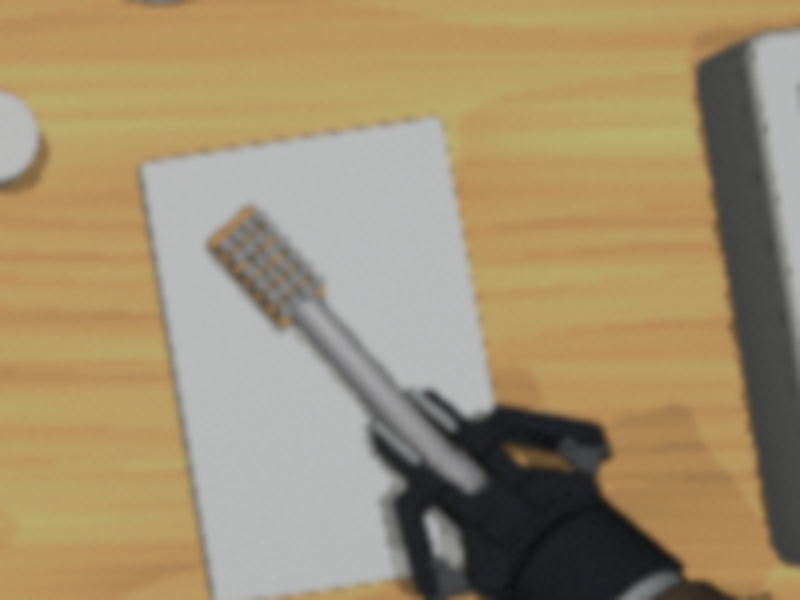

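View pics/g0.png

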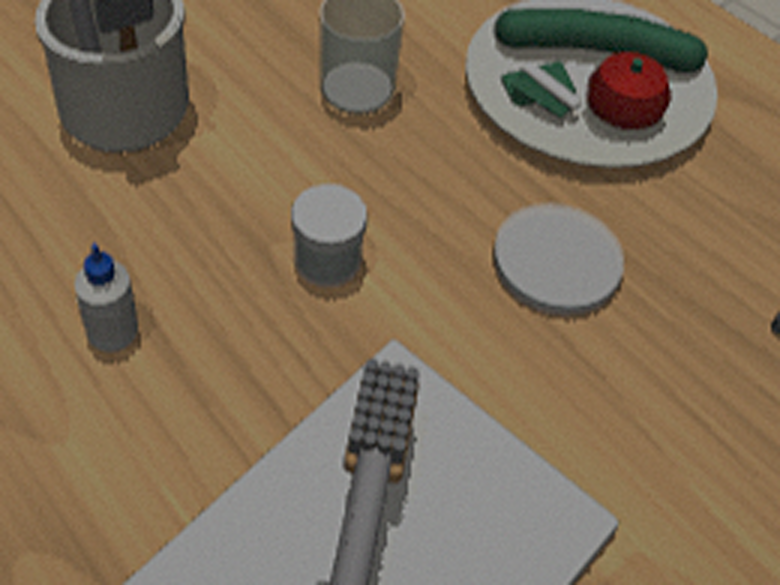

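```bash
python3 - <<'E'
from h import *
s=cams()
n,e=tri(s,{"top":(340+307/4,150+302/4),"side":(220+374/3,150+460/3)});print("neck",n,e)
b,e2=tri(s,{"top":(340+243/4,150+226/4),"side":(220+393/3,150+366/3)});print("bristle end",b,e2)
p,Rc,_=cur();g=p+.155*Rc[:,2];print("grip",g)
for lean in (-8,-4,0,4,8,12):  # lean>0 : butt higher
  L=np.radians(lean); zb=np.cos(L)*c(40)-np.array([0,0,np.sin(L)]); xb=np.sin(L)*c(40)+np.array([0,0,np.cos(L)]);yb=np.cross(zb,xb)
  P=[g+zb*.085, g+zb*.15+xb*.017,g+zb*.15-xb*.015]
  print(lean,[((q-[340,150])*4).round().tolist() for q in proj(s["top"],P)],[((q-[220,150])*3).round().tolist() for q in proj(s["side"],P)])
E
```

```text
neck [ 0.48834388 -0.19255861  0.08118224] 0.9000338736314859
bristle end [ 0.53064806 -0.15781127  0.0912485 ] 0.5867599134086277
grip [ 0.42113524 -0.2495628   0.08145041]
-8 [[315.0, 310.0], [245.0, 219.0], [231.0, 218.0]] [[377.0, 456.0], [399.0, 334.0], [396.0, 358.0]]
-4 [[312.0, 309.0], [240.0, 218.0], [228.0, 220.0]] [[377.0, 460.0], [398.0, 341.0], [395.0, 367.0]]
0 [[309.0, 309.0], [235.0, 217.0], [226.0, 223.0]] [[376.0, 465.0], [397.0, 349.0], [393.0, 378.0]]
4 [[308.0, 310.0], [231.0, 218.0], [225.0, 226.0]] [[376.0, 470.0], [396.0, 357.0], [392.0, 389.0]]
8 [[306.0, 311.0], [228.0, 220.0], [225.0, 230.0]] [[375.0, 476.0], [395.0, 367.0], [390.0, 401.0]]
12 [[306.0, 313.0], [226.0, 222.0], [226.0, 236.0]] [[374.0, 483.0], [394.0, 377.0], [388.0, 413.0]]
```

```bash
python3 - <<'E'
from h import *
print(row((.420,-.249,.053),Rt(tz(40,46),c(40))))
E
```

```text
([0.02, -3.92, 0.18], [-1.15, -0.12, 1.86], 'tcp', array([ 0.335, -0.321,  0.16 ]), 'rows', np.float64(0.3664877097309104), np.float64(0.35044924119237725))
```

```bash
python3 -m jog '[0,-2,0,-0.6,0,0.9,1,0,-4,0.2,-1.2,-0.1,1.9,1,0,-4,0.2,-1.2,-0.1,1.9,1]'; python3 - <<'E'
from h import *
show()
print(row((.420,-.249,.046),Rt(tz(40,46),c(40))))
s=cams();crop(s["side"],"i0",300,230,400,305,8);crop(s["top"],"i1",340,150,540,300,4)
E
```

```text
clock: 11.5
eef_pos: [0.3351, -0.3203, 0.1594]
ee_rot: [-3.141, -0.801, 0.698]
force: [0.8, -0.3, 0.5]
width: 0.214
t 11.5 tcp [ 0.3351 -0.3203  0.1594] gp [ 0.4204 -0.2487  0.0516] z [ 0.55   0.462 -0.696] x [0.533 0.447 0.718] q [-0.94 -0.02 -0.48  1.17  0.8   1.48] F [ 0.8 -0.3  0.5] w 0.214
([-0.01, 0.09, -0.02], [-0.46, -0.0, 0.39], 'tcp', array([ 0.335, -0.321,  0.153]), 'rows', np.float64(0.008788342843961992), np.float64(0.09572381678292846))
```

View pics/i0.png

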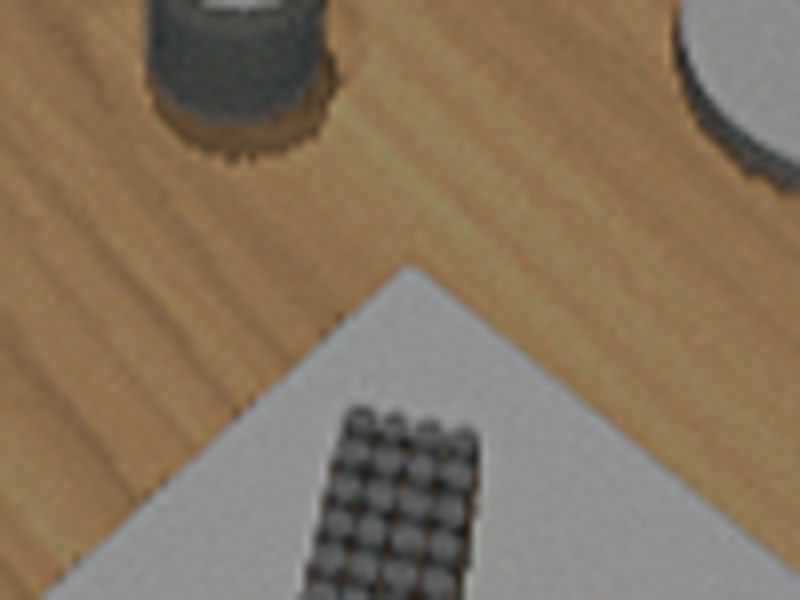

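```bash
python3 -m jog '[0,0,0,-0.3,0,0.28,1,0,0,0,-0.6,0,0.55,1]'; python3 -m jog '[0,0,0,-0.3,0,0.28,1,0,0,0,-0.3,0,0.28,1]';python3 - <<'E'
from h import *
show()
E
```

```text
clock: 11.85
eef_pos: [0.3348, -0.3209, 0.1519]
ee_rot: [3.141, -0.802, 0.698]
force: [0.2, -1.4, 1.9]
width: 0.21
clock: 12.1
eef_pos: [0.3347, -0.3211, 0.1475]
ee_rot: [3.141, -0.803, 0.698]
force: [-0.0, -1.7, 1.7]
width: 0.213
t 12.1 tcp [ 0.3347 -0.3211  0.1475] gp [ 0.4202 -0.2495  0.0398] z [ 0.551  0.462 -0.695] x [0.533 0.446 0.719] q [-0.94 -0.01 -0.5   1.15  0.8   1.48] F [-0.  -1.7  1.7] w 0.213
```

```bash
python3 - <<'E'
from h import *
show()
s=cams();crop(s["side"],"j0",260,250,420,370,5);crop(s["top"],"j1",380,190,500,280,6)
E
```

```text
t 12.1 tcp [ 0.3347 -0.3211  0.1475] gp [ 0.4202 -0.2495  0.0398] z [ 0.551  0.462 -0.695] x [0.533 0.446 0.719] q [-0.94 -0.01 -0.5   1.15  0.8   1.48] F [-0.  -1.7  1.7] w 0.213
```

View pics/j0.png

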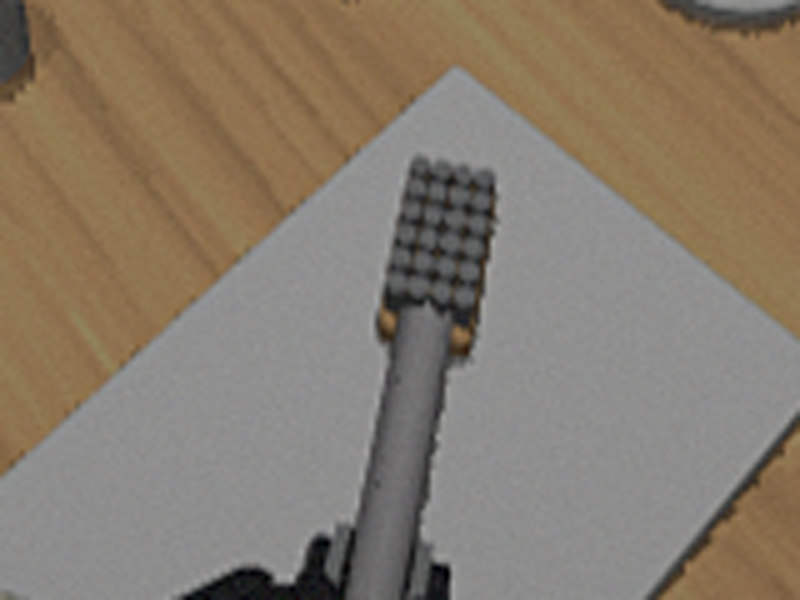

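View pics/j1.png

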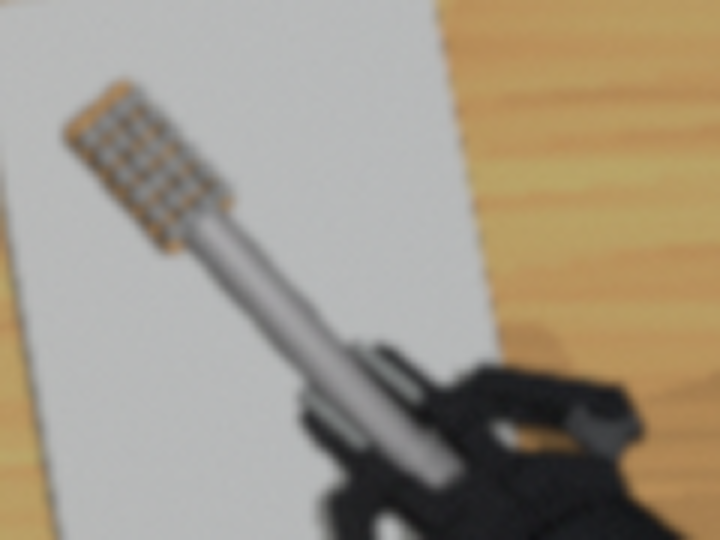

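```bash
python3 - <<'E'
from h import *
s=cams()
print(tri(s,{"top":(380+203/6,190+222/6),"side":(260+422/5,250+315/5)}))
print(tri(s,{"top":(380+325/6,190+390/6),"side":(260+388/5,250+540/5)}))
E
python3 -m jog '[0,0,0,-0.2,0,0.2,1,0,0,0,-0.2,0,0.2,1]'
```

```text
(array([ 0.48815795, -0.19340269,  0.04710568]), np.float64(0.12308707866068858))
(array([ 0.43008578, -0.24128141,  0.0410837 ]), np.float64(2.4414374543005977))
clock: 12.55
eef_pos: [0.3349, -0.3212, 0.1463]
ee_rot: [3.139, -0.804, 0.699]
force: [-8.4, -0.3, 15.6]
width: 0.217
```

```bash
python3 -m jog '[0,0,0,0.1,0,-0.1,1,0,0,0,0.1,0,-0.1,0.3,0,0,0,0.1,0,-0.1,0,0,0,0,0.1,0,-0.1,-0.5,0,0,0,0.1,0,-0.1,-1,0,0,0,0.1,0,-0.1,-1]';  python3 - <<'E'
from h import *
show()
s=cams();crop(s["side"],"k0",260,250,420,370,5);crop(s["top"],"k1",380,190,500,280,6)
E
```

```text
clock: 13.3
eef_pos: [0.3349, -0.3211, 0.1476]
ee_rot: [3.14, -0.804, 0.699]
force: [-0.1, -0.4, -0.4]
width: 0.998
t 13.3 tcp [ 0.3349 -0.3211  0.1476] gp [ 0.4205 -0.2496  0.04  ] z [ 0.553  0.461 -0.694] x [0.531 0.446 0.72 ] q [-0.94 -0.01 -0.5   1.15  0.8   1.48] F [-0.1 -0.4 -0.4] w 0.998
```

View pics/k0.png

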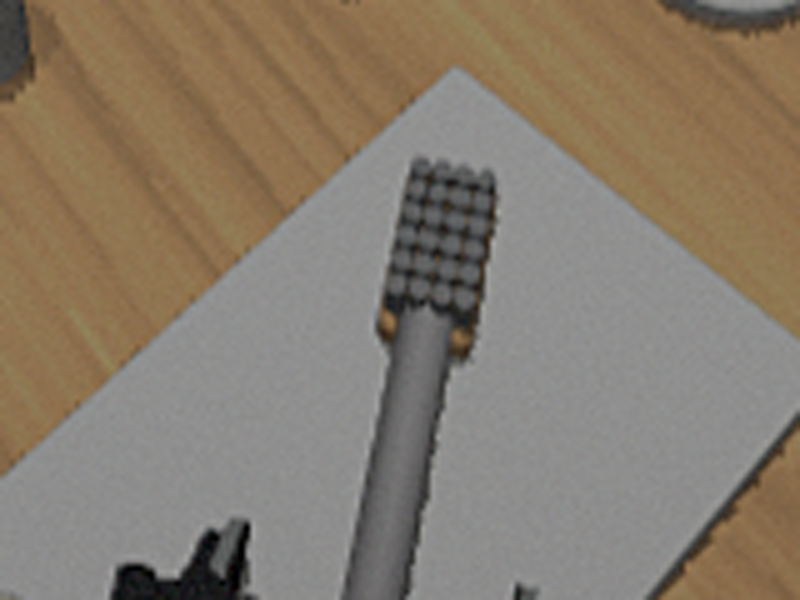

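View pics/k1.png

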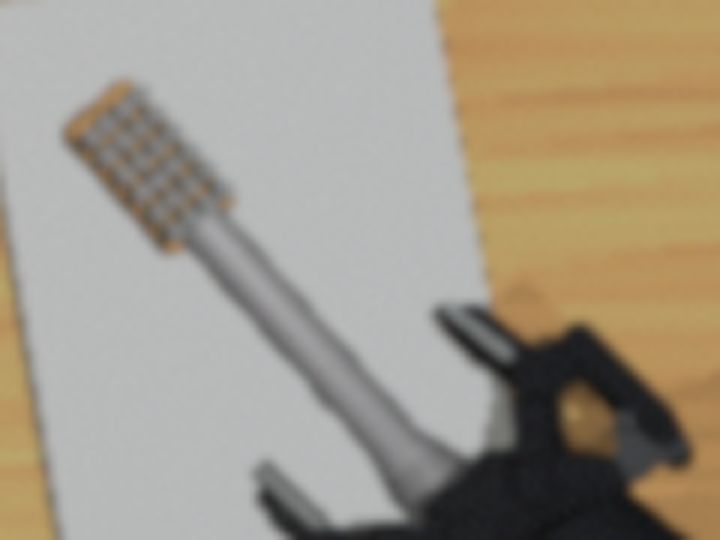

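```bash
python3 -m jog '[0,0,0,0,0,-4,-1,0,0,0,0,0,-9,-1,0,0,0,0,0,-14,-1,0,0,0,3,0,-17,-1,0,0,0,5,0,-19,-1]';  python3 - <<'E'
from h import *
show()
s=cams()
crop(s["side"],"l0",200,230,420,395,3.6);crop(s["top"],"l1",370,180,500,277,6)
E
```

```text
clock: 14.02
eef_pos: [0.256, -0.387, 0.3173]
ee_rot: [3.138, -0.804, 0.699]
force: [-0.6, -0.4, -0.8]
width: 1.0
t 14.025 tcp [ 0.256  -0.387   0.3173] gp [ 0.3418 -0.3157  0.2097] z [ 0.554  0.46  -0.694] x [0.532 0.446 0.72 ] q [-1.15  0.   -0.16  1.69  0.77  1.18] F [-0.6 -0.4 -0.8] w 1.0
```

View pics/l0.png

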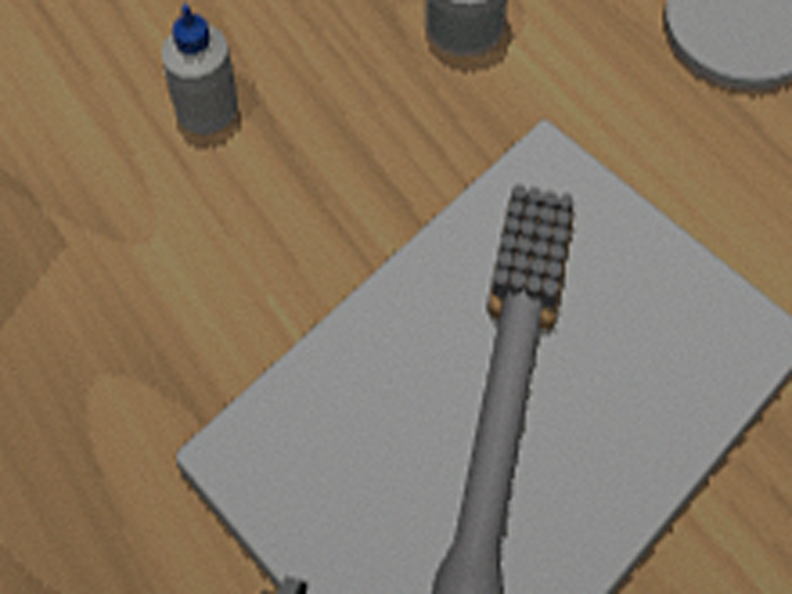

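View pics/l1.png

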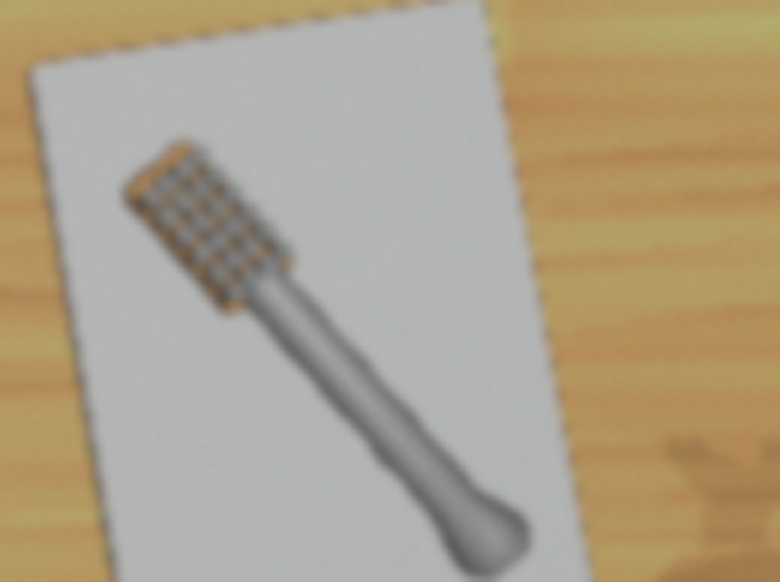

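The brush lies flat on its back on the board, bristles up. In the top crop the head end is at (154,166), the neck at (262,286) and the butt at (508,556).

```bash
python3 - <<'E'
from h import *
s=cams(("top",))["top"]
P=[onplane(s,(370+u/6,180+v/6),.036) for u,v in [(154,166),(262,286),(508,556)]]
for p in P: print(p.round(4))
h,n,b=P
print(np.linalg.norm(h-n),np.linalg.norm(h-b),np.degrees(np.arctan2(*(h-b)[1::-1])),np.degrees(np.arctan2(*(h-n)[1::-1])))
E
```

```text
[ 0.534  -0.1557  0.036 ]
[ 0.4873 -0.1952  0.036 ]
[ 0.3842 -0.2837  0.036 ]
0.06113156507873862 0.19705064744095718 40.52127473924585 40.28495710276702
```

```bash
python3 - <<'E'
from h import *
print(row((.45,-.22,.22),Rt(tz(40,5),c(105))))
E
```

```text
([23.47, -36.29, -62.12], [20.94, -0.35, 13.43], 'tcp', array([ 0.44 , -0.229,  0.374]), 'rows', np.float64(7.072777318753988), np.float64(3.9808015137760986))
```

```bash
python3 -m jog '[23.5,-36.3,-62.1,20.9,-0.3,13.4,-1,23.5,-36.3,-62.1,20.9,-0.3,13.4,-1,23.5,-36.3,-62.1,20.9,-0.3,13.4,-1,23.5,-36.3,-62.1,20.9,-0.3,13.4,-1,23.5,-36.3,-62.1,20.9,-0.3,13.4,-1,23.5,-36.3,-62.1,20.9,-0.3,13.4,-1,23.5,-36.3,-62.1,20.9,-0.3,13.4,-1,23.5,-36.3,-62.1,20.9,-0.3,13.4,-1]';  python3 - <<'E'
from h import *
show()
print(row((.50,-.18,.20),Rt(tz(220.4,17),c(175))))
E
```

```text
clock: 15.18
eef_pos: [0.4398, -0.2288, 0.373]
ee_rot: [3.064, -0.038, 1.836]
force: [0.2, -0.2, 0.2]
width: 0.999
t 15.175 tcp [ 0.4398 -0.2288  0.373 ] gp [ 0.4499 -0.2199  0.2185] z [ 0.065  0.057 -0.996] x [-0.262  0.964  0.038] q [-0.5  -0.07 -0.05  1.57  0.08  0.81] F [ 0.2 -0.2  0.2] w 0.999
([23.04, 3.58, -67.72], [4.96, 10.93, 3.55], 'tcp', array([ 0.534, -0.151,  0.348]), 'rows', np.float64(6.693811916595128), np.float64(2.0031537766011076))
```

```bash
python3 -m jog '[23,3.6,-67.7,5,10.9,3.5,-1,23,3.6,-67.7,5,10.9,3.5,-1,23,3.6,-67.7,5,10.9,3.5,-1,23,3.6,-67.7,5,10.9,3.5,-1,23,3.6,-67.7,5,10.9,3.5,-1,23,3.6,-67.7,5,10.9,3.5,-1,23,3.6,-67.7,5,10.9,3.5,-1]';  python3 - <<'E'
from h import *
show()
M=Rt(tz(220.4,35),c(220.4)); g=np.array((.514,-.172,.042))
print(row(g-M[:,2]*.09,M))
E
```

```text
clock: 16.05
eef_pos: [0.534, -0.1505, 0.3473]
ee_rot: [-2.925, -0.204, 3.01]
force: [0.5, -0.3, 0.5]
width: 0.999
t 16.05 tcp [ 0.534  -0.1505  0.3473] gp [ 0.4992 -0.1795  0.1991] z [-0.224 -0.187 -0.956] x [-0.971  0.128  0.203] q [-0.23  0.19  0.17  1.73 -0.23 -0.1 ] F [ 0.5 -0.3  0.5] w 0.999
([7.5, 16.94, -46.2], [-9.67, 9.71, 6.78], 'tcp', array([ 0.621, -0.081,  0.242]), 'rows', np.float64(4.65206158873594), np.float64(2.4458264021692564))
```

```bash
python3 -m jog '[7.5,16.9,-46.2,-9.7,9.7,6.8,-1,7.5,16.9,-46.2,-9.7,9.7,6.8,-1,7.5,16.9,-46.2,-9.7,9.7,6.8,-1,7.5,16.9,-46.2,-9.7,9.7,6.8,-1,7.5,16.9,-46.2,-9.7,9.7,6.8,-1,7.5,16.9,-46.2,-9.7,9.7,6.8,-1]';  python3 - <<'E'
from h import *
show()
M=Rt(tz(220.4,35),c(220.4)); g=np.array((.514,-.172,.042))
print(row(g,M))
s=cams();crop(s["side"],"m0",240,150,440,300,4);crop(s["top"],"m1",340,150,500,270,5)
E
```

```text
clock: 16.8
eef_pos: [0.6212, -0.0812, 0.2407]
ee_rot: [3.141, -0.61, -2.44]
force: [-0.3, -0.4, 0.3]
width: 0.996
t 16.8 tcp [ 0.6212 -0.0812  0.2407] gp [ 0.5532 -0.1384  0.1137] z [-0.438 -0.369 -0.819] x [-0.626 -0.529  0.573] q [-0.06  0.55  0.37  1.86 -0.41 -0.66] F [-0.3 -0.4  0.3] w 0.996
([0.15, 0.03, -0.15], [0.11, 0.0, 8.87], 'tcp', array([ 0.582, -0.114,  0.169]), 'rows', np.float64(0.020532621543183895), np.float64(1.4188640509977557))
```

View pics/m0.png

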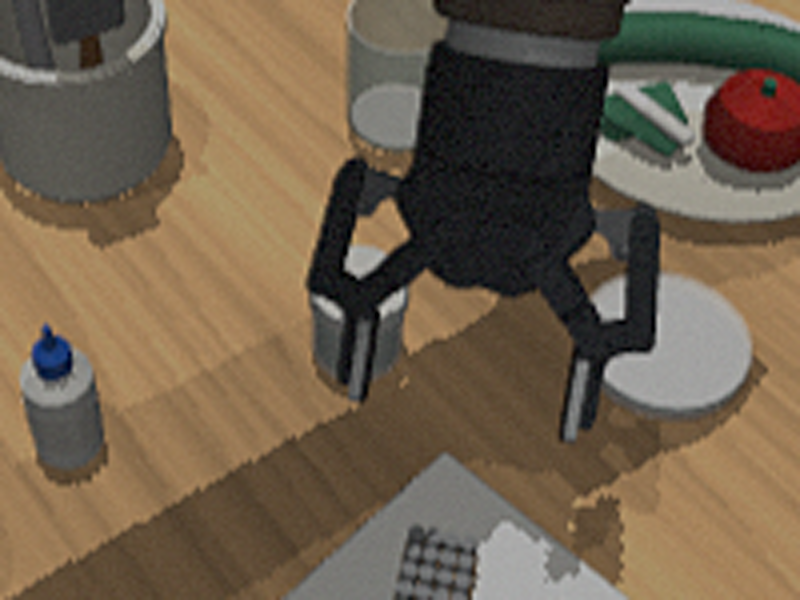

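View pics/m1.png

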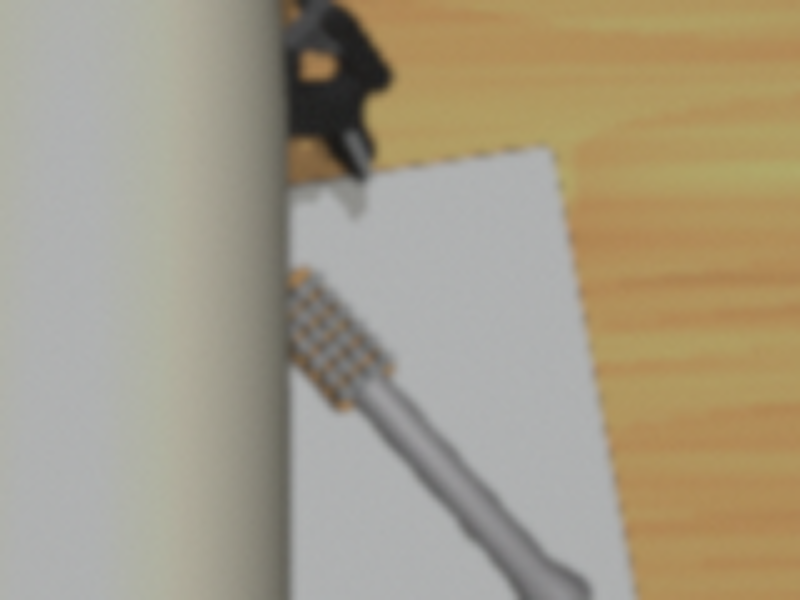

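The gripper is lined up behind the head, with the fingertips at (358,395) and (572,435) in the side crop. The jar and dish are beyond and below it and clear. I'll advance along the tool axis.

```bash
python3 -m jog '[0,0,0,0,0,3.5,-1,0,0,0,0.1,0,6.5,-1,0,0,0,0.1,0,8.2,-1,0,0,0,0.1,0,8.9,-1,0,0,0,0.1,0,8.9,-1]';  python3 - <<'E'
from h import *
show()
M=Rt(tz(220.4,35),c(220.4)); g=np.array((.514,-.172,.042))
print(row(g,M))
s=cams();crop(s["side"],"n0",270,200,430,320,5);crop(s["top"],"n1",340,150,500,270,5)
E
```

```text
clock: 17.52
eef_pos: [0.5815, -0.115, 0.1695]
ee_rot: [-3.139, -0.608, -2.444]
force: [0.8, 0.2, -0.1]
width: 1.002
t 17.525 tcp [ 0.5815 -0.115   0.1695] gp [ 0.5138 -0.1721  0.0423] z [-0.437 -0.369 -0.821] x [-0.629 -0.527  0.572] q [-0.12  0.48  0.14  1.67 -0.43 -0.72] F [ 0.8  0.2 -0.1] w 1.002
([0.12, 0.14, -0.35], [-0.08, 0.03, 0.04], 'tcp', array([ 0.582, -0.114,  0.169]), 'rows', np.float64(0.037384401906473755), np.float64(0.01499413618249983))
```

View pics/n0.png

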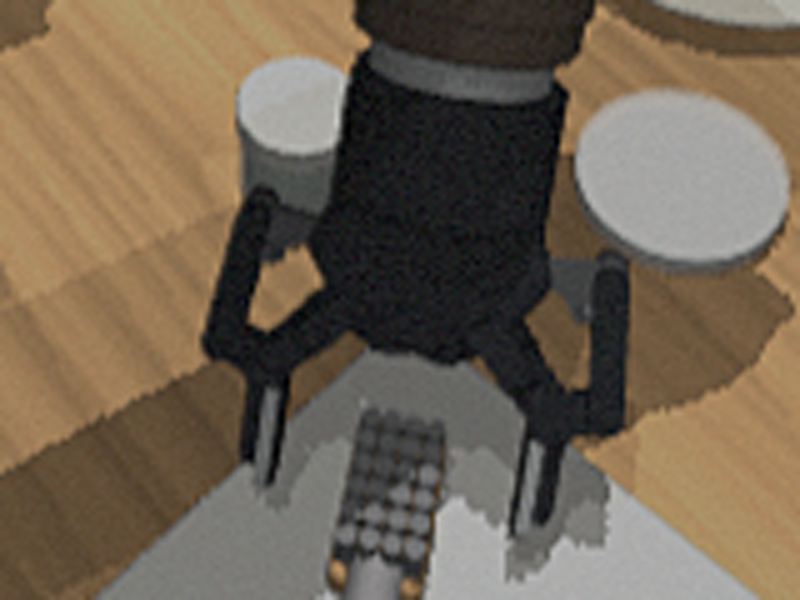

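The fingers straddle the head centrally, with the tips at (268,480) and (520,530) and the head at (395,480) in the crop. I'll close.

```bash
python3 -m jog '[0,0,0,0,0,0,0,0,0,0,0,0,0,0.5,0,0,0,0,0,0,1,0,0,0,0,0,0,1,0,0,0,0,0,0,1,0,0,0,0,0,0,1]';  python3 - <<'E'
from h import *
show()
s=cams();crop(s["side"],"p0",270,200,430,320,5)
E
```

```text
clock: 18.38
eef_pos: [0.5822, -0.1145, 0.1705]
ee_rot: [-3.138, -0.607, -2.443]
force: [1.9, 2.1, 5.8]
width: 0.378
t 18.375 tcp [ 0.5822 -0.1145  0.1705] gp [ 0.5148 -0.1718  0.0432] z [-0.435 -0.369 -0.821] x [-0.629 -0.528  0.571] q [-0.12  0.48  0.14  1.67 -0.43 -0.72] F [1.9 2.1 5.8] w 0.378
```

View pics/p0.png

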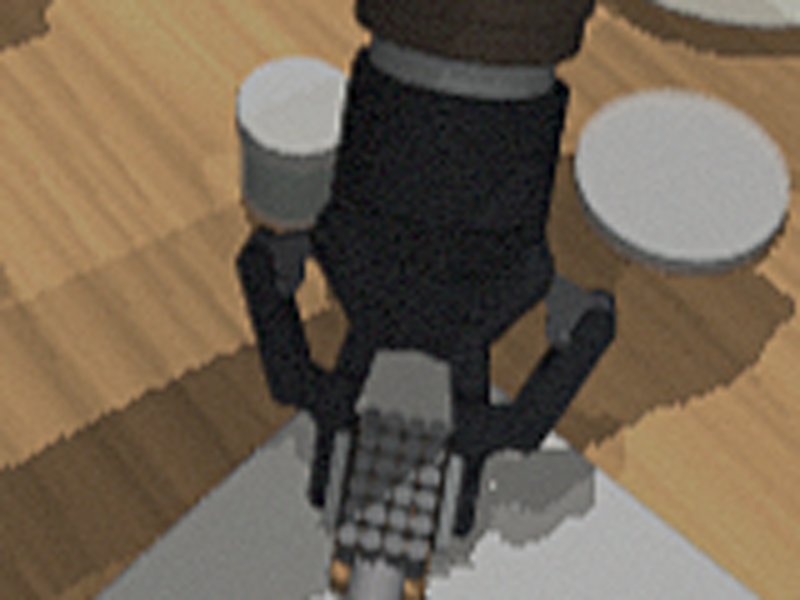

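```bash
python3 -m jog '[0,0,0,2.9,0,-4.1,1,0,0,0,5.7,0,-8.2,1,0,0,0,8.6,0,-12.3,1,0,0,0,11.4,0,-16.4,1,0,0,0,11.4,0,-16.4,1]';  python3 - <<'E'
from h import *
show()
print(row((.56,-.06,.40),Rt(tz(0,22),c(180))))
s=cams();crop(s["side"],"q0",220,100,420,250,4);crop(s["top"],"q1",120,120,320,270,4)
E
```

```text
clock: 19.1
eef_pos: [0.5818, -0.1142, 0.3738]
ee_rot: [-3.133, -0.604, -2.446]
force: [0.3, -0.2, -1.7]
width: 0.379
t 19.1 tcp [ 0.5818 -0.1142  0.3738] gp [ 0.515  -0.1716  0.2462] z [-0.431 -0.37  -0.823] x [-0.632 -0.527  0.568] q [-0.12  0.44  0.48  2.05 -0.43 -0.72] F [ 0.3 -0.2 -1.7] w 0.379
([-4.96, -54.04, 41.42], [11.81, 9.17, -12.54], 'tcp', array([ 0.502, -0.06 ,  0.543]), 'rows', np.float64(6.38048927019235), np.float64(3.122020417566464))
```

View pics/q0.png

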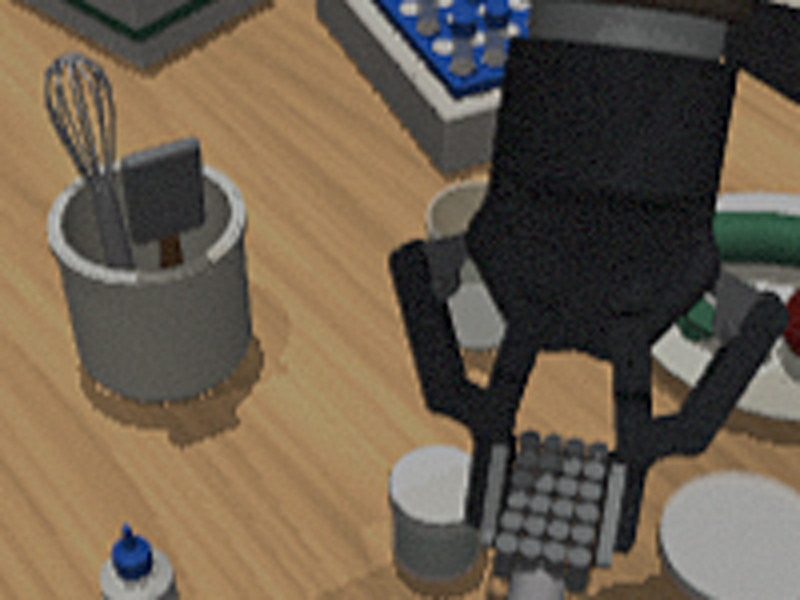

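View pics/q1.png

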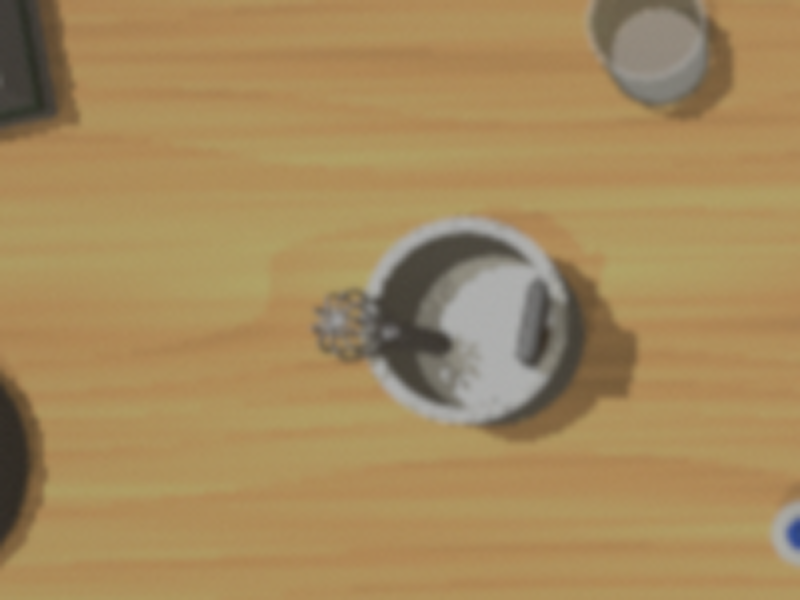

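```bash
python3 - <<'E'
from h import *
s=cams(("top",))["top"]
f=lambda u,v,z:onplane(s,(120+u/4,120+v/4),z).round(4)
print("whisk butt",f(445,343,.015),"floor centre-ish",f(490,333,.008))
print("rim L/R/T/B",f(368,318,.105),f(571,318,.105),f(468,215,.105),f(470,412,.105))
g=cv2.cvtColor(s["img"],cv2.COLOR_BGR2HSV)[195-25:195+60-25,205:270]
E
```

```text
whisk butt [0.5472 0.2275 0.015 ] floor centre-ish [0.5533 0.2023 0.008 ]
rim L/R/T/B [0.5534 0.2514 0.105 ] [0.5514 0.1413 0.105 ] [0.6088 0.1972 0.105 ] [0.5015 0.196  0.105 ]
```

The crock is fully visible. The whisk handle's foot is at (445,343) and the scraper blade at (532,322) in the top crop, with a free lane between them. The brush head is held firmly, at (550,490) in the side crop.

```bash
python3 -m jog '[-5,-54,41.4,11.8,9.2,-12.5,1,-5,-54,41.4,11.8,9.2,-12.5,1,-5,-54,41.4,11.8,9.2,-12.5,1,-5,-54,41.4,11.8,9.2,-12.5,1,-5,-54,41.4,11.8,9.2,-12.5,1,-5,-54,41.4,11.8,9.2,-12.5,1,-5,-54,41.4,11.8,9.2,-12.5,1,-5,-54,41.4,11.8,9.2,-12.5,1]';  python3 - <<'E'
from h import *
show()
print(row((.60,.197,.39),Rt(tz(0,22),c(180))))
s=cams(("side",));crop(s["side"],"s0",200,0,420,165,3.6)
E
```

```text
clock: 20.25
eef_pos: [0.5026, -0.0601, 0.537]
ee_rot: [3.14, 0.374, 3.141]
force: [-1.2, 0.5, -1.5]
width: 0.379
t 20.25 tcp [ 0.5026 -0.0601  0.537 ] gp [ 0.5592 -0.0599  0.3927] z [ 0.365  0.001 -0.931] x [-0.931  0.    -0.365] q [-0.13 -0.16  0.17  1.53  0.05 -0.12] F [-1.2  0.5 -1.5] w 0.379
([0.08, -0.59, -0.02], [-3.53, 25.71, 1.8], 'tcp', array([0.542, 0.197, 0.533]), 'rows', np.float64(0.05524229224954888), np.float64(4.161662112215393))
```

View pics/s0.png

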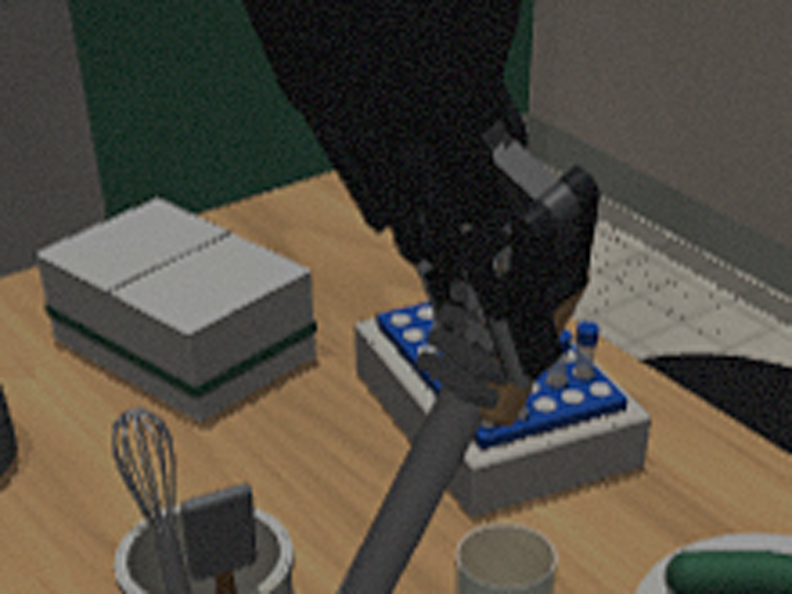

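```bash
python3 -m jog '[0,0,0,-3.5,25.7,1.8,1,0,0,0,-3.5,25.7,1.8,1,0,0,0,-3.5,25.7,1.8,1,0,0,0,-3.5,25.7,1.8,1,0,0,0,-3.5,25.7,1.8,1,0,0,0,-3.5,25.7,1.8,1]';  python3 - <<'E'
from h import *
show()
p,Rc,_=cur();g=p+.155*Rc[:,2]
s=cams()
for th in (27,30,33,36,39):
  t=np.radians(th);zb=np.array([np.sin(t),0,np.cos(t)]);xb=np.array([-np.cos(t),0,np.sin(t)])
  b=g-.008*xb-.173*zb
  print(th,b.round(3),((proj(s["side"],[b,b+.1*zb,b+.135*zb])-[200,0])*3.6).round().tolist(),((proj(s["top"],[b,b+.1*zb])-[150,100])*4).round().tolist())
crop(s["side"],"t0",200,0,420,165,3.6);crop(s["top"],"t1",150,100,350,250,4)
E
```

```text
clock: 21.05
eef_pos: [0.5424, 0.1977, 0.5319]
ee_rot: [-3.141, 0.37, -3.139]
force: [-1.0, -0.2, -1.7]
width: 0.379
t 21.05 tcp [0.5424 0.1977 0.5319] gp [0.5984 0.1977 0.3874] z [ 0.361  0.    -0.932] x [-0.932 -0.003 -0.361] q [ 0.38  0.02  0.32  1.53 -0.13  0.35] F [-1.  -0.2 -1.7] w 0.379
27 [0.527 0.198 0.23 ] [[138.0, 401.0], [190.0, 225.0], [209.0, 158.0]] [[298.0, 425.0], [254.0, 303.0]]
30 [0.519 0.198 0.234] [[124.0, 400.0], [183.0, 224.0], [206.0, 158.0]] [[296.0, 442.0], [253.0, 310.0]]
33 [0.511 0.198 0.238] [[110.0, 398.0], [177.0, 223.0], [203.0, 157.0]] [[294.0, 458.0], [252.0, 318.0]]
36 [0.503 0.198 0.243] [[95.0, 395.0], [171.0, 222.0], [199.0, 157.0]] [[291.0, 474.0], [251.0, 325.0]]
39 [0.496 0.198 0.248] [[81.0, 392.0], [165.0, 220.0], [196.0, 156.0]] [[289.0, 489.0], [250.0, 332.0]]
```

View pics/t0.png

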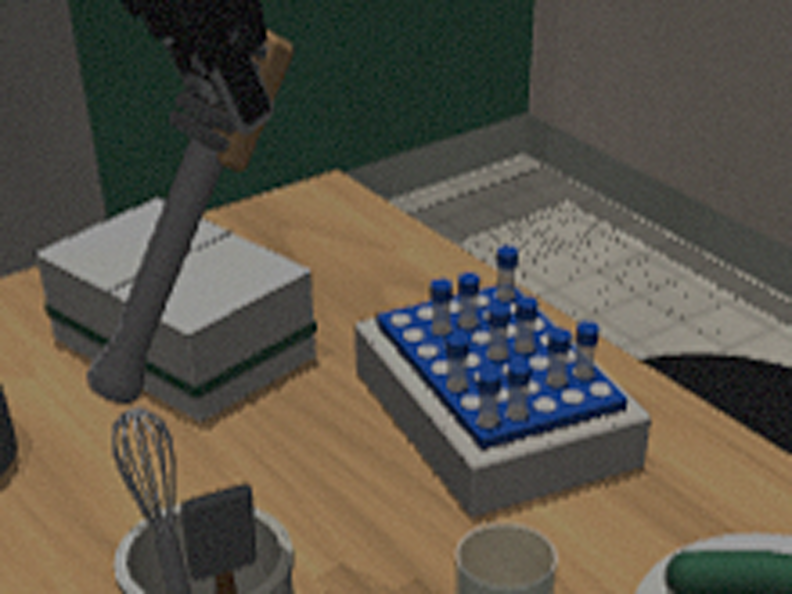

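View pics/t1.png

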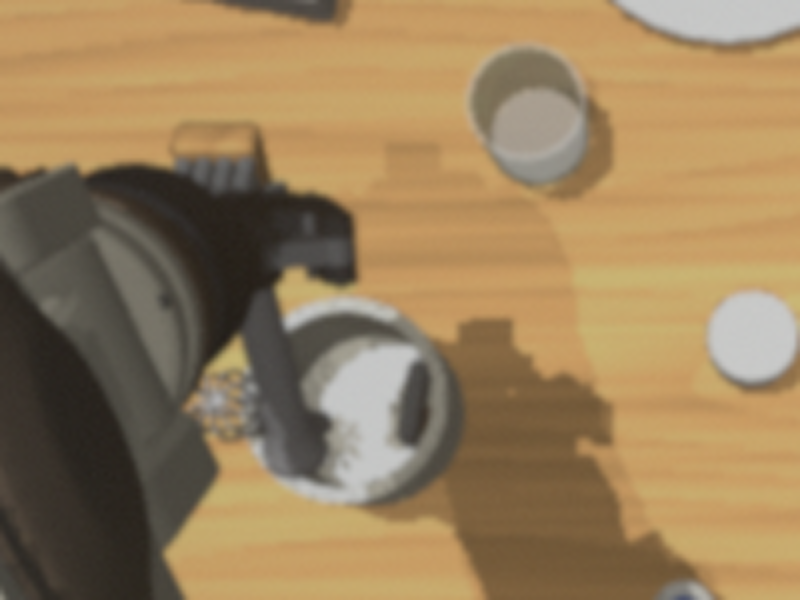

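```bash
python3 -m jog '[0,0,0,-0.9,0.1,0.4,1,0,0,0,0.2,0.1,3.2,1,0,0,0,1.2,0.1,5.9,1,0,0,0,2.3,0.1,8.7,1,0,0,0,3.4,0.1,11.5,1]';  python3 - <<'E'
from h import *
show()
s=cams()
crop(s["side"],"u0",200,30,420,195,3.6);crop(s["top"],"u1",150,100,350,250,4)
E
```

```text
clock: 21.78
eef_pos: [0.5526, 0.1958, 0.4128]
ee_rot: [3.141, 0.372, 3.14]
force: [-0.2, 0.2, -1.8]
width: 0.375
t 21.775 tcp [0.5526 0.1958 0.4128] gp [0.609  0.1957 0.2684] z [ 0.364 -0.    -0.932] x [-0.932  0.002 -0.364] q [ 0.37 -0.04  0.03  1.29 -0.13  0.34] F [-0.2  0.2 -1.8] w 0.375
```

View pics/u0.png

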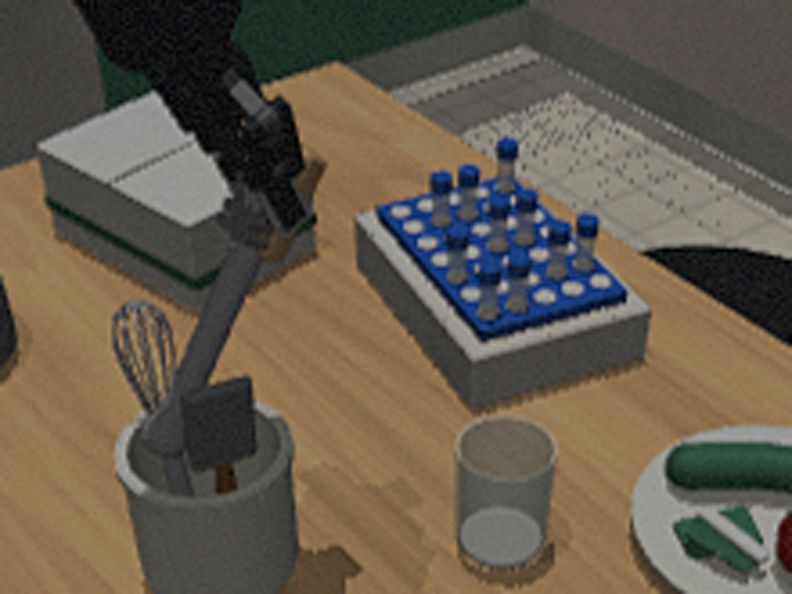

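View pics/u1.png

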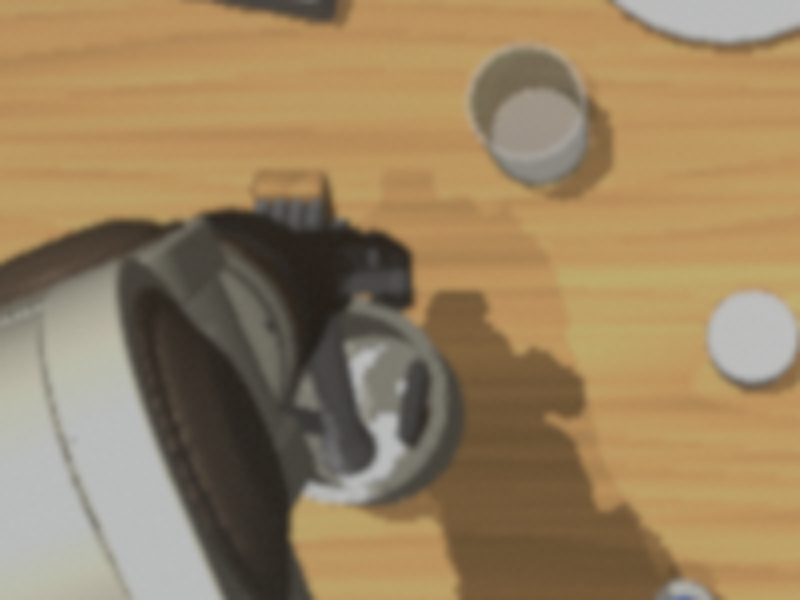

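The butt is entering the crock mouth at (165,430) in the side crop, between the whisk and the scraper, and nothing has been touched. I'll continue slowly.

```bash
python3 -m jog '[0,0,0,0.7,0,1.9,1,0,0,0,1.4,0,3.7,1,0,0,0,2.2,0,5.6,1,0,0,0,2.8,0,7.2,1,0,0,0,2.8,0,7.2,1]';  python3 - <<'E'
from h import *
show()
s=cams()
crop(s["side"],"v0",200,50,420,215,3.6);crop(s["top"],"v1",150,100,350,250,4)
E
```

```text
clock: 22.5
eef_pos: [0.5519, 0.1952, 0.3321]
ee_rot: [-3.139, 0.365, 3.141]
force: [-0.1, 0.2, -1.0]
width: 0.378
t 22.5 tcp [0.5519 0.1952 0.3321] gp [0.6073 0.1948 0.1873] z [ 0.357 -0.003 -0.934] x [-0.934  0.001 -0.357] q [ 0.36 -0.05 -0.13  1.15 -0.13  0.34] F [-0.1  0.2 -1. ] w 0.378
```

View pics/v0.png

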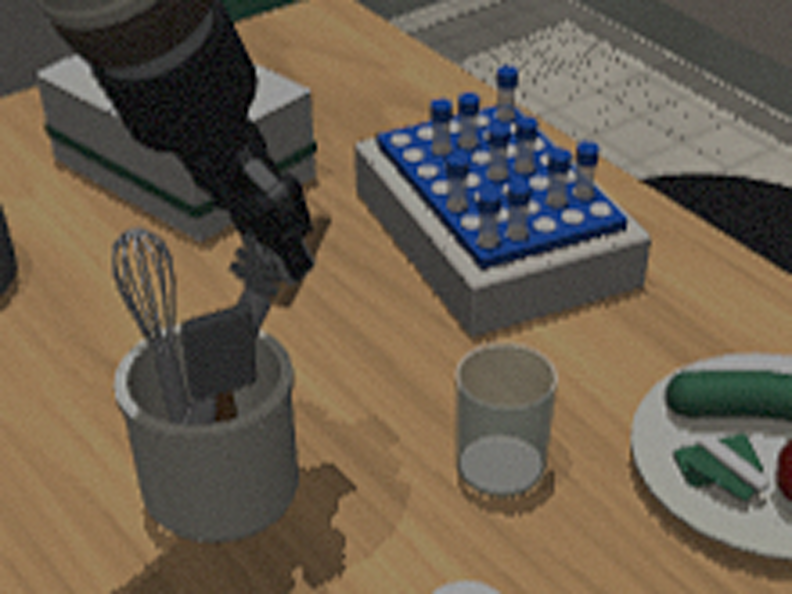

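View pics/v1.png

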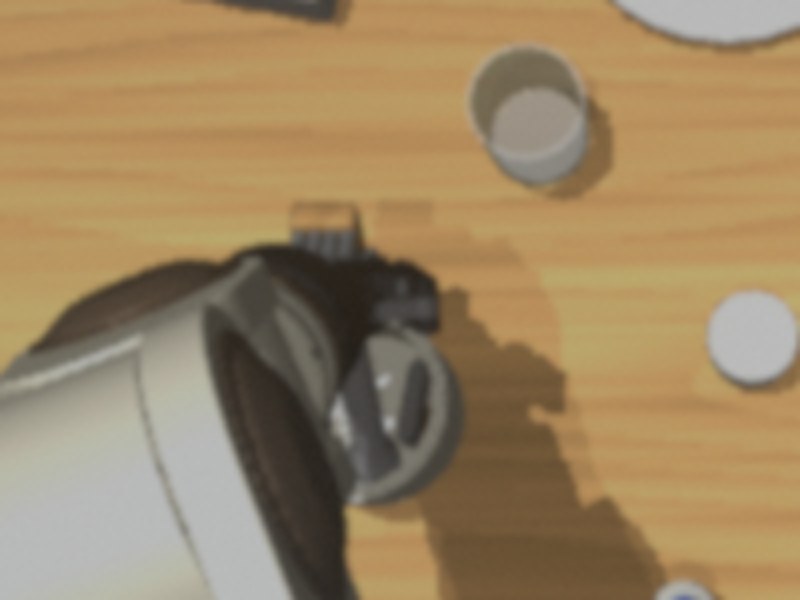

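```bash
python3 -m jog '[0,0,0,0.1,-0.1,0.9,1,0,0,0,0.3,-0.2,1.5,1,0,0,0,0.4,-0.2,1.7,1]'; python3 -m jog '[0,0,0,0.1,0,0.3,1,0,0,0,0.1,0,0.3,1]';  python3 -m jog '[0,0,0,0.1,0,0.3,1,0,0,0,0.1,0,0.3,1]'
```

```text
clock: 22.98
eef_pos: [0.5544, 0.1934, 0.3158]
ee_rot: [-3.14, 0.367, 3.141]
force: [0.6, 0.7, -0.4]
width: 0.375
clock: 23.22
eef_pos: [0.5545, 0.1934, 0.3123]
ee_rot: [-3.139, 0.366, 3.141]
force: [-0.3, 0.5, -0.9]
width: 0.378
clock: 23.48
eef_pos: [0.5546, 0.1934, 0.3089]
ee_rot: [-3.139, 0.366, 3.141]
force: [-0.2, -0.8, -0.6]
width: 0.376
```

```bash
python3 -m jog '[0,0,0,0.1,0.3,0.3,1,0,0,0,0.1,0.3,0.3,1]'; python3 -m jog '[0,0,0,0.1,0,0.2,1,0,0,0,0.1,0,0.2,1]'; python3 - <<'E'
from h import *
show()
s=cams()
crop(s["side"],"w0",200,50,420,215,3.6);crop(s["top"],"w1",150,100,350,250,4)
E
```

```text
clock: 23.72
eef_pos: [0.5546, 0.1966, 0.3053]
ee_rot: [-3.139, 0.365, 3.141]
force: [0.9, 0.0, -1.4]
width: 0.378
clock: 23.98
eef_pos: [0.5548, 0.1966, 0.3039]
ee_rot: [-3.14, 0.367, 3.141]
force: [1.7, -0.0, 2.9]
width: 0.379
t 23.975 tcp [0.5548 0.1966 0.3039] gp [0.6104 0.1962 0.1592] z [ 0.359 -0.002 -0.933] x [-0.933  0.001 -0.359] q [ 0.37 -0.04 -0.18  1.09 -0.13  0.34] F [ 1.7 -0.   2.9] w 0.379
```

View pics/w0.png

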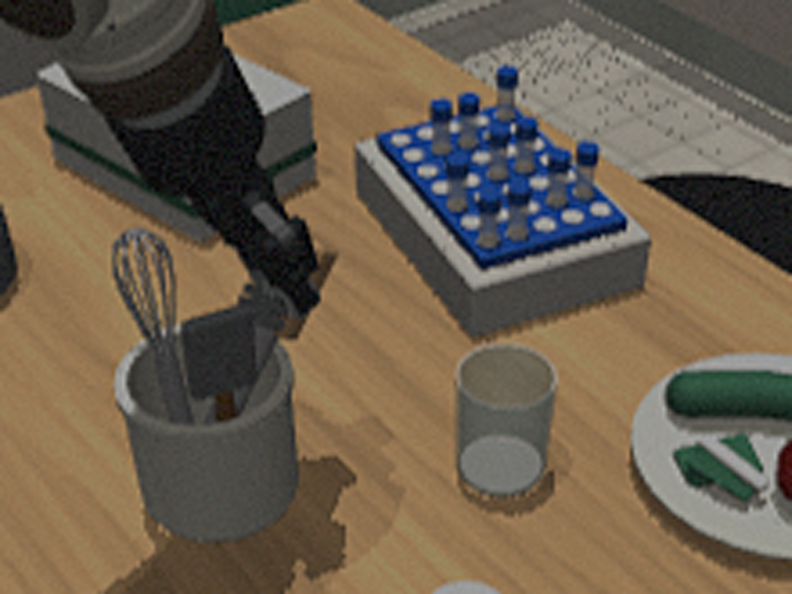

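View pics/w1.png

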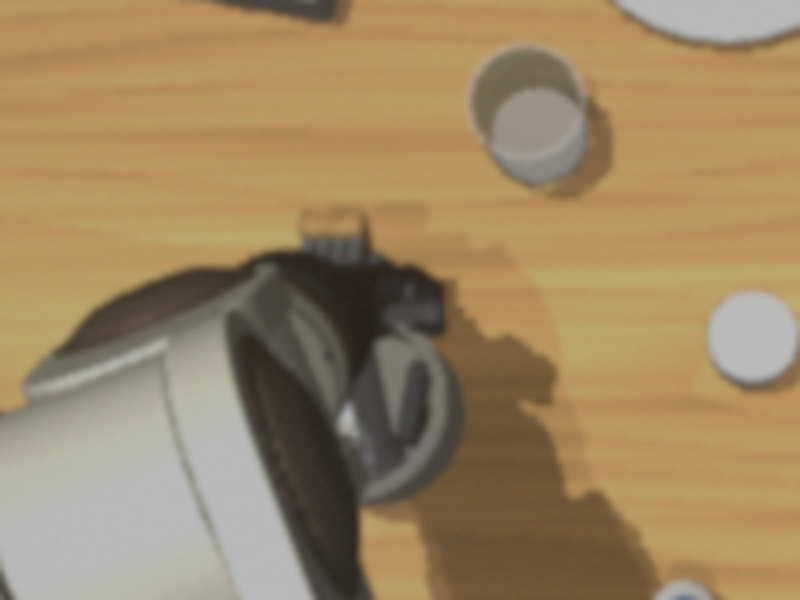

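Contact is at about 3 N: the force went from −1.4 to +2.9 N, so the crock floor now carries the brush. In the side crop the head, at (275,290), leans out over the far rim, and the whisk and scraper are standing. I'll release gradually.

```bash
python3 -m jog '[0,0,0,0,0,0,0.2,0,0,0,0,0,0,0.1,0,0,0,0,0,0,0,0,0,0,0,0,0,-0.2,0,0,0,0,0,0,-0.4,0,0,0,0,0,0,-0.4]'; python3 - <<'E'
from h import *
show()
s=cams()
crop(s["side"],"x0",200,50,420,215,3.6)
E
```

```text
clock: 24.82
eef_pos: [0.5547, 0.1966, 0.3039]
ee_rot: [-3.14, 0.367, 3.141]
force: [-0.2, 0.7, -0.1]
width: 0.699
t 24.825 tcp [0.5547 0.1966 0.3039] gp [0.6103 0.1962 0.1592] z [ 0.359 -0.002 -0.933] x [-0.933  0.001 -0.359] q [ 0.37 -0.04 -0.18  1.09 -0.13  0.34] F [-0.2  0.7 -0.1] w 0.699
```

View pics/x0.png

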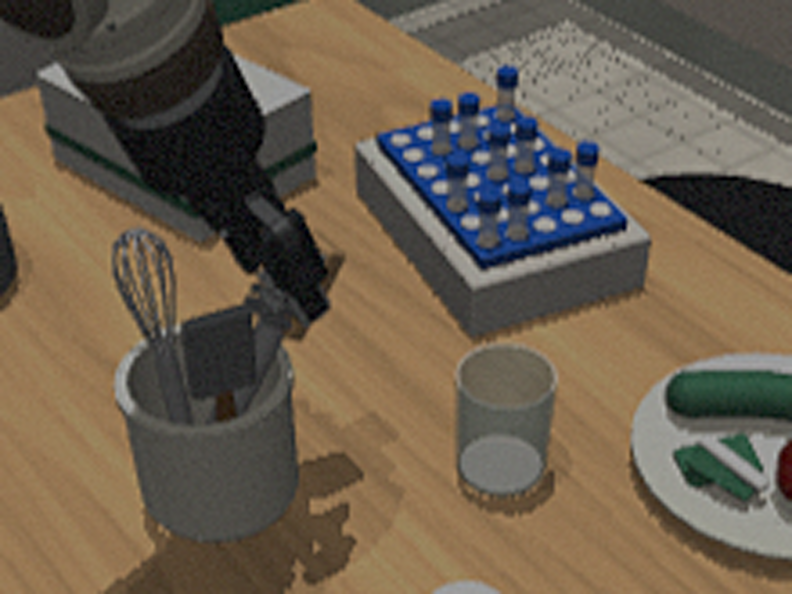

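```bash
python3 -m jog '[0,0,0,0,0,-1,-0.4,0,0,0,0,0,-2.5,-0.4,0,0,0,0,0,-5,-0.4,0,0,0,0,0,-9,-0.4,0,0,0,0,0,-13,-0.4,0,0,0,0,0,-17,-0.4]'; python3 - <<'E'
from h import *
show()
s=cams()
crop(s["side"],"y0",200,50,420,215,3.6)
E
```

```text
clock: 25.68
eef_pos: [0.4925, 0.1968, 0.4652]
ee_rot: [-3.14, 0.369, 3.14]
force: [1.7, 0.1, 0.4]
width: 0.699
t 25.675 tcp [0.4925 0.1968 0.4652] gp [0.5484 0.1965 0.3206] z [ 0.36  -0.002 -0.933] x [-0.933  0.001 -0.36 ] q [ 0.41 -0.14  0.04  1.41 -0.15  0.39] F [1.7 0.1 0.4] w 0.699
```

View pics/y0.png

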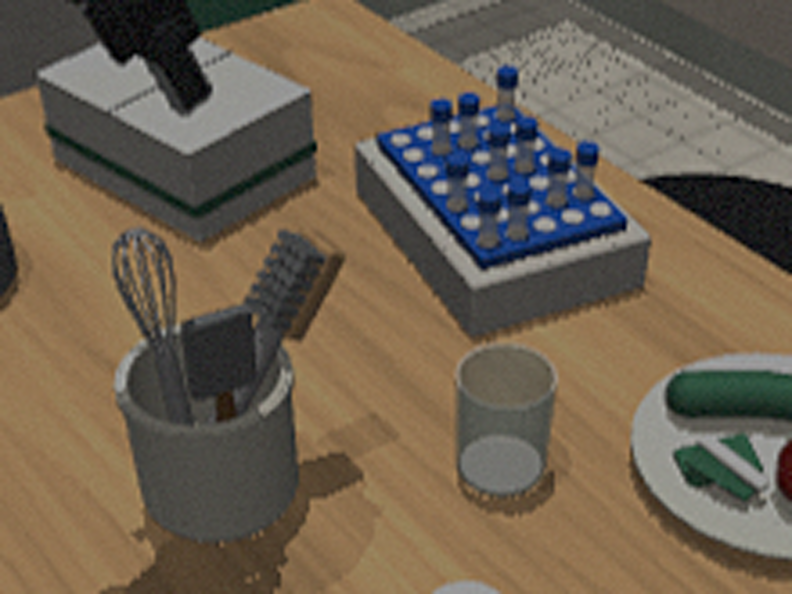

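The brush stands handle-down, with its head up at (295,285) in the crop, and the whisk and scraper are in place. I'll back off further so the top camera can see the butt.

```bash
python3 -m jog '[0,0,0,9,-14,-2,-0.4,0,0,0,9,-20,-2,-0.4,0,0,0,9,-26,-2,-0.4,0,0,0,9,-26,-2,-0.4,0,0,0,9,-26,-2,-0.4,0,0,0,9,-26,-2,-0.4]'; python3 - <<'E'
from h import *
show()
s=cams()
crop(s["top"],"zz1",150,100,350,250,4);cv2.imwrite("pics/zz0.png",s["top"]["img"])
E
```

```text
clock: 26.52
eef_pos: [0.4, -0.0646, 0.4548]
ee_rot: [3.14, 0.376, 3.136]
force: [-0.4, -0.0, 0.3]
width: 0.699
t 26.525 tcp [ 0.4    -0.0646  0.4548] gp [ 0.457  -0.0646  0.3106] z [ 0.367 -0.    -0.93 ] x [-0.93   0.005 -0.367] q [-0.18 -0.45 -0.22  1.43  0.06 -0.16] F [-0.4 -0.   0.3] w 0.699
```

View pics/zz1.png

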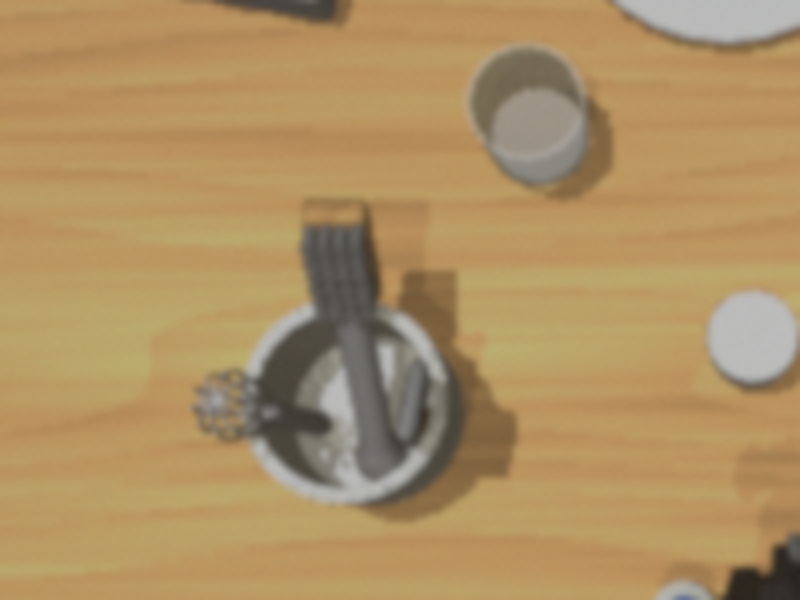

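View pics/zz0.png

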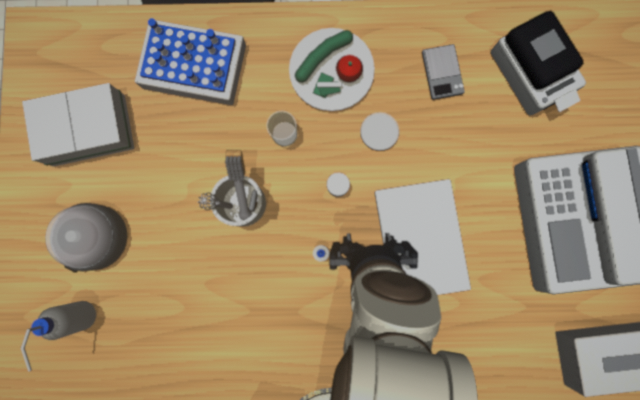

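```bash
python3 - <<'E'
from h import *
s=cams()
b=onplane(s["top"],(150+378/4,100+466/4),.02);print("butt",b,"dist",np.linalg.norm(b[:2]-[.552,.1965]))
# block end top edge corner (top: (303,203),(365,203)); side block end centre ~(333,252)
h,e=tri(s,{"top":(150+334/4,100+212/4),"side":(200+326/3.6,50+252/3.6)});print("head",h,e)
L=h-b;print("len if butt z=.02:",np.linalg.norm(L),"lean",np.degrees(np.arccos(L[2]/np.linalg.norm(L))))
import subprocess
a=cv2.imread("pics/top0.png");n=s["top"]["img"]
for nm,(u,v) in dict(dropper=(321,252),jar=(339,184),petri=(380,131),beaker=(281,128)).items():
  t=a[v-16:v+16,u-14:u+14] if nm!="dropper" else a[v-9:v+9,u-9:u+9]
  m=cv2.matchTemplate(n[v-26:v+26,u-26:u+26],t,cv2.TM_CCOEFF_NORMED);_,sc,_,loc=cv2.minMaxLoc(m);print(nm,sc,np.array(loc)-(26-t.shape[1]//2,26-t.shape[0]//2))
s2=r.snapshot("side");s1=s["side"]["img"];print(np.abs(s2["img"].astype(int)-s1)[100:220,200:320].mean())
E
```

```text
butt [0.52091431 0.19544924 0.02      ] dist 0.031103445946733345
head [0.64397756 0.19333961 0.16257031] 0.47404042088186316
len if butt z=.02: 0.18834889397860932 lean 40.804131918526444
dropper 0.9597236514091492 [0 0]
jar 0.9995419383049011 [0 0]
petri 0.9951473474502563 [0 0]
beaker 0.9990568161010742 [0 0]
3.736921296296296
```

```bash
python3 - <<'E'
from h import *
print(r.sign_off()); show()
E
```

```text
the job is handed in; nothing more can be done
None
the job is handed in; nothing more can be done
```

The brush is back in the crock handle-down with its head up, and I handed the job in at about 27 s of the 64 s allowed. No verdict was reported.

I pulled it out by the handle, laid it on its back on the board and re-gripped it by the head. I then lowered it between the whisk and the scraper until the wrist force showed the floor carrying it (about 3 N), opened the fingers gradually and backed away.

**Last checks in the pictures:**
- **Brush:** the butt is about 31 mm from the crock's axis, the head end is at about 0.16 m, and the lean is about 40°. The butt's height was not seen directly; worked back from the head, it is about 12 mm above the bench, so on the floor.
- **Whisk and scraper:** both are still standing in the crock.
- **Other items:** the dropper, jar, dish and beaker show no shift in the top view.
- **Robot:** it stands clear of everything.

**One disagreement:** the brush measured 188 mm long between the two points I used, against a true 200 mm. I put that down to the head point sitting on the block's end face rather than on the axis.

Early on I also turned the wrist towards its end stop, and undid that before the first grasp.

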